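# Rebuild the bamboo tea stand under the frog

## Robot

A 6-joint arm with a two-finger parallel gripper is mounted at the origin on the work surface. World frame = base frame: x ahead of the robot, y to its left, z up, the work surface at z = 0. Lengths are in mm, angles in degrees, forces in N, time in s.
With the tool pointing down it reaches from about 250 to 775 mm from the base axis. Payload 4 kg.
Tool frame: the origin (TCP) lies midway between the tips of the shut fingers; the grasp point (between the pads) lies manip.grip_depth behind it (manip.grip_depth is the distance from the TCP to the grasp point, in mm); z points along the fingers, y is the line along which they close (so a half turn about z gives the same grasp; the last joint's range is limited). The gripper opens to 85 mm and grips with 20 to 120 N. Pads are 22 mm wide; open, the fingers measure 114 mm over their backs; the gripper's body (76 mm by 85 mm) begins 54 mm behind the grasp point. The pads swing forward as they close: fully open they stand 13 mm farther back than shut.
Start: joints at [65.884, 4.996, 78.535, -0, 96.463, -5.907], TCP at [171.873, 522.475, 206.441] pointing down, gripper open.
Joint ranges: [-177.83, 177.83], [-43.37, 116.18], [15.69, 146.23], [-61.86, 241.86], [9.47, 152.12], [-147.06, 147.06]. Speed limits (degrees/s): [159.86, 159.86, 180, 180, 180, 180].

## Interface

Orientations are given as a 3x3 rotation matrix whose columns are the frame's x, y, z axes.
In Python, from workcell import manip gives the robot as it stands.
- The arm moves only by the tool move_arm, never from a script. Its argument "rows" is a list of rows, each an object with "linear": the shift along the tool's x, y, z each as a share of 250 mm, from -1 to 1, a list of three; "twist": the turn, a rotation vector about the tool's x, y, z each as a share of 2 rad, from -1 to 1, a list of three; "claw": the closure, from 0 (fully open) to 1 (shut). In form: [{"linear": [dx, dy, dz], "twist": [rx, ry, rz], "claw": claw}, ...]. A call has 1 to 20 rows; each row shifts and turns the commanded pose from where the row before left it, along the tool's axes as they then stand; what a row does not reach is not made up. A row lasts 1/12 s, in which the tool goes at most 41.7 mm and 7.16 degrees, less where a joint would pass 70% of its speed; a pose out of reach is approached as far as the arm can. A call with a number of a shift or a turn outside -1 to 1 is refused whole. A call with a gripper value outside its range is refused whole. The fingers move at their own pace and stop on an object; the grip force is fixed at half the most. Time passes only in rows, so rows that do not move let the fingers close. It gives the time, the measured TCP pose, the force, the opening and the grip force at its end, in the units of the state.
- manip.state(): the state, without advancing time (a new reading comes with each control period).
- manip.grab_frame(name): name is "scene" or "top" or "wrist"; returns the picture (420x560x3 uint8, red, green, blue); there is no depth.
- manip.camera_info(name): a dict with "fx", "fy", "cx", "cy" (pixels), "dist_coeffs" ([k1, k2, p1, p2, k3] as OpenCV has them; the pictures are not rectified), "T" (4x4, takes a point from camera to world coordinates). Camera axes: x right, y up, looking along -z (the intrinsics and any distortion apply to the point x, -y, -z); pixel columns grow to the right and rows downward; lengths in mm; the calibration is good to about 2 mm. A picture is of the moment at which its call begins: read the wrist's pose just before it. camera_info takes no time and is no camera call; for the wrist camera it gives the pose at the moment of the call.
- manip.close_job(): hands the job in; it is judged then, once.
Trained networks look in the newest picture that a camera, given by its name, has taken for a name from the list of things; names that differ only in an ending like _2 or _b are one class to them, and where a whole thing is asked for, a point or a joint stands for the part that bears it (a point fixed in the world has none). Each returns a list of dicts, best first, with "conf" (0 to 1); they miss things now and then, are a little off and sometimes report something else, mostly with a low value. They report only what shows in the picture. A call takes as long as a camera call. They do not tell look-alikes from the thing itself.
- manip.find_in(label, camera): "uv" ([column, row] in pixels, amid what is visible of it).
- manip.cut_out(label, camera): "mask" (420x560 bool, what is visible of it) and "uv" ([column, row] in pixels, amid what is visible of it).
- manip.place_of(label, camera): "uv" ([column, row] in pixels: a listed point, or the origin of a listed thing).
The state is a dict: "time_s": time; "joint_pos": joint angles; "qd": joint speeds; "tau": joint torques, N m; "eef_pos": TCP position; "ee_rot": TCP orientation; "wrist_force": force on the tool from outside, world axes, zero at the start; "moment": the same for the moment, N m; "finger_gap": opening from 0.0 (shut) to 1.0 (fully open); "grip_force": force on a finger pad.
Only numpy, scipy, OpenCV 4.12 (cv2) and the standard library are available. Lean on these libraries where they do the work, as an engineer would, in place of code of your own. Each camera call takes 0.05 s, during which the arm holds its last target. There are 200 camera calls.

## Task

Rebuild the bamboo stand on the blue mat, one piece at a time from the bottom up: the large tier on the mat, the middle-sized tier on that, the smallest on top, each upright, centred and squared up with what lies beneath it (long sides parallel), and then sit the green frog upright on the middle of the smallest tier. Set each piece down rather than dropping it, let go of it, and leave the brown cup, the tongs and the tea pick where they are.

Things in the scene. Friction and masses are not known exactly. Their poses are not given: they have to be found in the camera images.
- mat: Dark blue rubber mat, flat on the white top and fixed there, 86 mm wide (its x) by 150 mm long (its y) by 4 mm thick. Origin at the centre of its underside, z up; a half turn makes no difference. The stand is built on it.
- tier_large: Large bamboo tier: pale little bench open at both short ends, 66 mm wide (its x), 130 mm long (its y), 34 mm high. Flat 8 mm top board on two 8 mm side panels along the long sides (outer faces flat, 66 mm apart: grip there). Origin: centre of its underside, z up; a half turn makes no difference. Loose, about 220 g.
- tier_medium: Middle-sized bamboo tier: pale little bench open at both short ends, 55 mm wide (its x), 100 mm long (its y), 34 mm high. Flat 8 mm top board on two 8 mm side panels along the long sides (outer faces flat, 55 mm apart: grip there). Origin: centre of its underside, z up; a half turn makes no difference. Loose, about 150 g.
- tier_small: Smallest bamboo tier: pale little bench open at both short ends, 44 mm wide (its x), 72 mm long (its y), 34 mm high. Flat 8 mm top board on two 8 mm side panels along the long sides (outer faces flat, 44 mm apart: grip there). Origin: centre of its underside, z up; a half turn makes no difference. Loose, about 90 g.
- frog: Green ceramic frog, sitting. Body 40 mm long (its x, facing -x), 34 mm wide (its y) with flat upright sides to grip between, 38 mm high, with two round eyes on top up to 44 mm. The sides are flat from 5 to 19 mm above the base over the middle 30 mm; the head above is equally wide. Origin at the centre of its flat base, z up. Loose, about 120 g.
- cup: Glazed dark brown cup without handle, 64 mm across the rim, 56 mm high, standing upright. Origin at the centre of its underside. Loose bystander: leave it alone.
- tongs: Bamboo tongs lying flat, 27 mm wide (x) by 150 mm long (y) by 12 mm high. Origin at the underside near the middle. Loose bystander: leave them alone.
- pick: Tea pick lying flat, dark wooden handle with a steel spike, 14 mm wide (x) by 163 mm long (y) by 12 mm high. Origin at the underside near the middle. Loose bystander: leave it alone.
Mind the look-alikes: they are no part of the job. What is shaped like the tier_large but pink or yellow is not meant.

How it is judged:
By the outcome, as a careful person would: the job done as asked, in the order asked, and still so for the second after the job is handed in, with the robot touching nothing.
It also fails if it takes over 136 s, if anything falls off the work surface, if the arm or the gripper's body presses on something with over 40 N, if the wrist force passes 120 N, or if a joint passes its speed limit or range.

## Working session

There is one attempt and no reset: what is moved stays moved. The work goes in short steps, Python scripts to look and compute and a tool call to move; the robot and the scene stay as the last step left them, time stands still between calls to the robot, and variables do not carry over. Pictures are saved under pics/ and viewed, at most 14 in all, crops included, and the job is handed in when it is done.

Besides the shell and the picture viewer there is one more tool, called after "Emit:" in YAML: its name, and indented under it one key for each argument. move_arm: Moves the arm, as the interface text tells. Its arguments: {"type":"object","properties":{"rows":{"type":"array"}},"required":["rows"]}

```bash
mkdir -p pics; ls; python3 - <<'E'
from workcell import manip
import cv2,numpy as np
print(manip.state(), manip.grip_depth)
for n in ["scene","top"]:
    im=manip.grab_frame(n); cv2.imwrite(f"pics/{n}0.png",im[:,:,::-1])
    c=manip.camera_info(n); print(n,{k:np.round(v,3).tolist() for k,v in c.items()})
    for l in ["mat","tier_large","tier_medium","tier_small","frog","cup","tongs","pick"]:
        print(l,[(np.round(d["uv"]).tolist(),round(d["conf"],2)) for d in manip.find_in(l,n)][:4])
E
```

```text
pics
{'time_s': 0.0, 'joint_pos': array([ 6.58853473e+01,  5.04078191e+00,  7.86263451e+01,  3.74777101e-04,
        9.64640869e+01, -5.90731386e+00]), 'qd': array([-0.14650728, -0.14584145,  0.01478742, -0.0390726 , -0.02522271,
       -0.02631444]), 'tau': array([-5.11351482e-04, -3.51882470e+01, -3.13264203e+01, -3.33173775e-04,
        1.11723898e-02, -1.51696418e-05]), 'eef_pos': array([171.62095997, 521.93996357, 205.20908138]), 'ee_rot': array([[-9.49932151e-01,  3.12454831e-01, -9.41589973e-04],
       [ 3.12456156e-01,  9.49929888e-01, -2.08759916e-03],
       [ 2.42164013e-04, -2.27728315e-03, -9.99997378e-01]]), 'wrist_force': array([0.65412861, 0.37026551, 0.1709484 ]), 'moment': array([ 0.05337112,  0.01079603, -0.02304055]), 'grip_force': 0.0, 'finger_gap': 1.00094016616265} 18.700000000000003
scene {'fx': 443.871, 'fy': 443.871, 'cx': 280.272, 'cy': 207.278, 'dist_coeffs': [-0.033, 0.0, 0.0, 0.0, 0.0], 'T': [[0.55, -0.564, 0.616, 1329.128], [0.835, 0.375, -0.402, -474.647], [-0.004, 0.736, 0.677, 801.947], [0.0, 0.0, 0.0, 1.0]]}
mat [([178.0, 212.0], 0.71)]
tier_large 
[... 199 characters left out ...]
 ([258.0, 174.0], 0.37)]
cup [([321.0, 146.0], 0.88)]
tongs [([387.0, 143.0], 0.72)]
pick [([133.0, 251.0], 0.72)]
top {'fx': 398.785, 'fy': 398.785, 'cx': 271.84, 'cy': 205.462, 'dist_coeffs': [-0.119, 0.0, 0.0, 0.0, 0.0], 'T': [[-0.019, 0.998, -0.052, 559.429], [-1.0, -0.018, 0.013, 2.855], [0.012, 0.053, 0.999, 976.213], [0.0, 0.0, 0.0, 1.0]]}
mat [([369.0, 195.0], 0.72), ([367.0, 263.0], 0.57)]
tier_large [([370.0, 194.0], 0.92), ([428.0, 147.0], 0.61), ([334.0, 120.0], 0.6)]
tier_medium [([265.0, 267.0], 0.84), ([170.0, 268.0], 0.44)]
tier_small [([167.0, 191.0], 0.69)]
frog [([266.0, 193.0], 0.84)]
cup [([171.0, 265.0], 0.68)]
tongs [([90.0, 226.0], 0.58)]
pick [([426.0, 229.0], 0.58)]
```

View pics/top0.png

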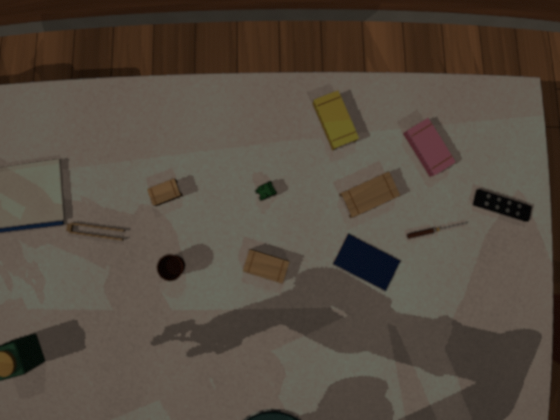

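View pics/scene0.png

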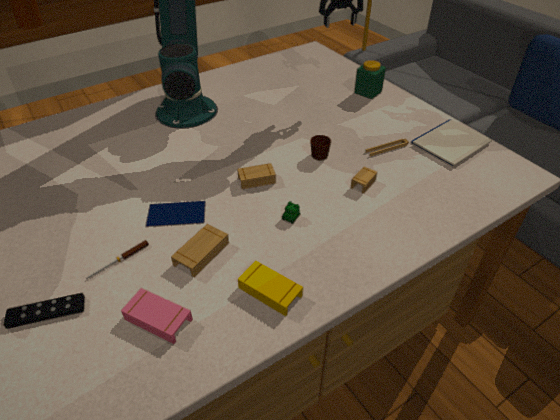

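The natural-coloured large tier is at top (370,194). Its look-alikes are yellow (335,120) and pink (430,147). The medium tier is at (265,267), small (167,191), frog (265,190), and the mat (367,262). I choose the bamboo-coloured one and will check it in a crop.

```bash
cat > h.py <<'E'
from workcell import manip
import cv2,numpy as np
from scipy.optimize import minimize
DIM={"mat":(86,150,4),"tier_large":(66,130,34),"tier_medium":(55,100,34),"tier_small":(44,72,34),"frog":(40,34,38)}
def proj(P,c):
    P=np.atleast_2d(P).astype(float); Ti=np.linalg.inv(c["T"]); q=P@Ti[:3,:3].T+Ti[:3,3]
    q=q*[1,-1,-1]; K=np.array([[c["fx"],0,c["cx"]],[0,c["fy"],c["cy"]],[0,0,1.]])
    return cv2.projectPoints(q,np.zeros(3),np.zeros(3),K,np.array(c["dist_coeffs"],float))[0].reshape(-1,2)
def back(uv,c,z):
    K=np.array([[c["fx"],0,c["cx"]],[0,c["fy"],c["cy"]],[0,0,1.]])
    n=cv2.undistortPoints(np.array([[uv]],float),K,np.array(c["dist_coeffs"],float))[0,0]
    T=np.array(c["T"]); d=T[:3,:3]@[n[0],-n[1],-1]; o=T[:3,3]; return o+d*(z-o[2])/d[2]
def corners(l,x,y,a,z0):
    w,L,h=DIM[l]; a=np.radians(a); R=np.array([[np.cos(a),-np.sin(a)],[np.sin(a),np.cos(a)]])
    return np.array([[*(R@[sx*w/2,sy*L/2]+[x,y]),z0+z] for z in (0,h) for sx in(-1,1) for sy in(-1,1)])
S=4
def fit(l,mask,c,z0=0):
    M=cv2.resize(mask.astype(np.uint8),None,fx=S,fy=S,interpolation=cv2.INTER_LINEAR)
    v,u=np.nonzero(mask); x0=back((u.mean(),v.mean()),c,z0+DIM[l][2]/2)
    def cost(p):
        h=cv2.convexHull((((proj(corners(l,*p,z0),c)+.5)*S-.5)*16).astype(np.int32))
        B=np.zeros_like(M); cv2.fillConvexPoly(B,h,1,shift=4)
        return 1-(B&M).sum()/(B|M).sum()
    best=None
    for a in range(-90,90,15):
        p=[x0[0],x0[1],a]; r=cost(p)
        if best is None or r<best[0]: best=(r,p)
    p=best[1]
    for s in (8,3):
        r=minimize(cost,p,method="Nelder-Mead",options=dict(initial_simplex=[p,[p[0]+s,p[1],p[2]],[p[0],p[1]+s,p[2]],[p[0],p[1],p[2]+s]],xatol=.05,fatol=1e-5)); p=r.x
    return np.round(p,1),round(1-r.fun,3)
def cut(l,cam,near,c=None):
    ds=manip.cut_out(l,cam); ds=[d for d in ds if np.hypot(*(np.array(d["uv"])-near))<40]
    return ds[0]["mask"] if ds else None
E
cat > a.py <<'E'
from h import *
near={"mat":(367,262),"tier_large":(370,194),"tier_medium":(265,267),"tier_small":(167,191),"frog":(266,192)}
c=manip.camera_info("top"); im=manip.grab_frame("top")[:,:,::-1].copy(); im=cv2.convertScaleAbs(im,alpha=2)
for l,n in near.items():
    m=cut(l,"top",n)
    if m is None: print(l,None);continue
    p,i=fit(l,m,c); print(l,p,i,m.sum(),"r",np.hypot(p[0],p[1]))
    cv2.polylines(im,[cv2.convexHull(proj(corners(l,*p,0),c).round().astype(np.int32))],True,(0,0,255),1)
cv2.imwrite("pics/a.png",cv2.resize(im[90:310,130:530],None,fx=2,fy=2))
E
python3 a.py
```

```text
mat [ 466.8 -239.4  -28.1] 0.951 2049 r 524.6089972541455
tier_large [ 633.2 -246.7   23.2] 0.929 1495 r 679.5609832825896
tier_medium [465.8   9.8 -17.3] 0.927 978 r 465.90308004991766
tier_small [647.3 249.9  20.9] 0.929 652 r 693.8640356726958
frog [644.    6.8 -67. ] 0.879 300 r 644.0358996205102
```

View pics/a.png

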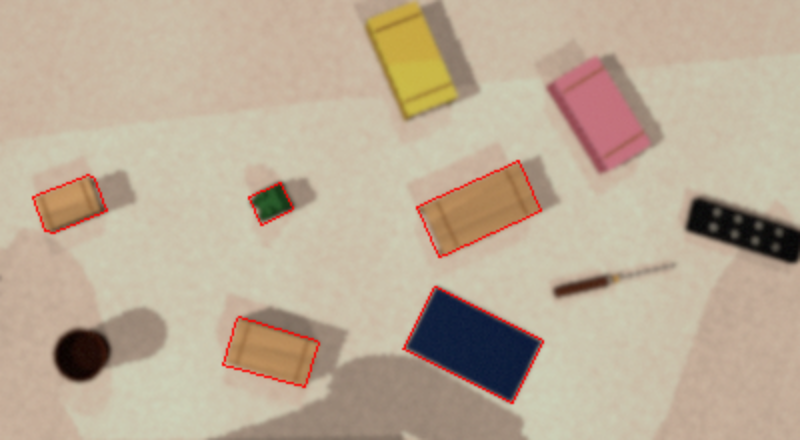

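All fits match their outlines at IoU above 0.87, and the crop confirms the bamboo-coloured large tier. Next I add the planning helper.

```bash
cat >> h.py <<'E'
def plan(x,y,z,a):
    "a: world angle (mod 180) wanted for the tool y axis; translate first, then turn"
    s=manip.state(); R=s["ee_rot"]; p=s["eef_pos"]
    d=R.T@(np.array([x,y,z])-p)/250
    ya=np.degrees(np.arctan2(R[1,1],R[0,1])); da=(a-ya+90)%180-90
    tilt=np.cross(R[:,2],[0,0,-1]); t=R.T@tilt/2
    n=np.linalg.norm(d)*250
    print("t",round(s["time_s"],2),"pos",p.round(1),"ya",round(ya,1),"gap",round(s["finger_gap"],3),"F",s["wrist_force"].round(1))
    print(" lin",d.round(4),"rows",round(n/41.7,1),"| rz",round(np.radians(-da)/2,4),"rows",round(abs(da)/7.16,1),"tilt",t.round(4))
E
python3 - <<'E'
from h import *
s=manip.state(); c=manip.camera_info("wrist"); T=np.eye(4);T[:3,:3]=s["ee_rot"];T[:3,3]=s["eef_pos"]
print(np.round(np.linalg.inv(T)@c["T"],3),c["fx"],c["cx"],c["cy"],c["dist_coeffs"])
plan(633,-247,200,23.2)
E
```

```text
[[ 0.00000e+00  9.62000e-01  2.73000e-01  6.84560e+01]
 [ 1.00000e+00 -0.00000e+00 -1.00000e-03 -5.92000e-01]
 [-1.00000e-03  2.73000e-01 -9.62000e-01 -1.66528e+02]
 [ 0.00000e+00  0.00000e+00  0.00000e+00  1.00000e+00]] 319.4263407473224 277.13725061967847 204.34526077407557 [-0.0323144  0.         0.         0.         0.       ]
t 1.2 pos [171.9 522.4 206.4] ya 71.8 gap 1.004 F [ 0.   0.  -0.3]
 lin [-2.7139 -2.3473  0.0258] rows 21.5 | rz 0.424 rows 6.8 tilt [0. 0. 0.]
```

Emit:
move_arm:
  rows:
    - {"linear": [-0.115,-0.0995,0],"twist": [0,0,0],"claw": 0}
    - {"linear": [-0.115,-0.0995,0],"twist": [0,0,0],"claw": 0}
    - {"linear": [-0.115,-0.0995,0],"twist": [0,0,0],"claw": 0}
    - {"linear": [-0.115,-0.0995,0],"twist": [0,0,0],"claw": 0}
    - {"linear": [-0.115,-0.0995,0],"twist": [0,0,0],"claw": 0}
    - {"linear": [-0.115,-0.0995,0],"twist": [0,0,0],"claw": 0}
    - {"linear": [-0.115,-0.0995,0],"twist": [0,0,0],"claw": 0}
    - {"linear": [-0.115,-0.0995,0],"twist": [0,0,0],"claw": 0}
    - {"linear": [-0.115,-0.0995,0],"twist": [0,0,0],"claw": 0}
    - {"linear": [-0.115,-0.0995,0],"twist": [0,0,0],"claw": 0}
    - {"linear": [-0.115,-0.0995,0],"twist": [0,0,0],"claw": 0}
    - {"linear": [-0.115,-0.0995,0],"twist": [0,0,0],"claw": 0}
    - {"linear": [-0.115,-0.0995,0],"twist": [0,0,0],"claw": 0}
    - {"linear": [-0.115,-0.0995,0],"twist": [0,0,0],"claw": 0}
    - {"linear": [-0.115,-0.0995,0],"twist": [0,0,0],"claw": 0}
    - {"linear": [-0.115,-0.0995,0],"twist": [0,0,0],"claw": 0}
    - {"linear": [-0.115,-0.0995,0],"twist": [0,0,0],"claw": 0}
    - {"linear": [-0.115,-0.0995,0],"twist": [0,0,0],"claw": 0}
    - {"linear": [-0.115,-0.0995,0],"twist": [0,0,0],"claw": 0}
    - {"linear": [-0.115,-0.0995,0],"twist": [0,0,0],"claw": 0}

```text
time_s: 2.87
eef_pos: [563.3, -131.7, 206.4]
ee_rot: [[-0.95, 0.313, 0.0], [0.313, 0.95, 0.0], [-0.0, 0.0, -1.0]]
wrist_force: [0.2, 0.6, 1.0]
finger_gap: 1.003
grip_force: 0.0
```

Emit:
move_arm:
  rows:
    - {"linear": [-0.1035,-0.0893,0.006],"twist": [0,0,0],"claw": 0}
    - {"linear": [-0.1035,-0.0893,0.006],"twist": [0,0,0],"claw": 0}
    - {"linear": [-0.1035,-0.0893,0.006],"twist": [0,0,0],"claw": 0}
    - {"linear": [-0.1035,-0.0893,0.006],"twist": [0,0,0],"claw": 0}
    - {"linear": [0,0,0],"twist": [0,0,0.0606],"claw": 0}
    - {"linear": [0,0,0],"twist": [0,0,0.0606],"claw": 0}
    - {"linear": [0,0,0],"twist": [0,0,0.0606],"claw": 0}
    - {"linear": [0,0,0],"twist": [0,0,0.0606],"claw": 0}
    - {"linear": [0,0,0],"twist": [0,0,0.0606],"claw": 0}
    - {"linear": [0,0,0],"twist": [0,0,0.0606],"claw": 0}
    - {"linear": [0,0,0],"twist": [0,0,0.0606],"claw": 0}
    - {"linear": [0,0,0],"twist": [0,0,0],"claw": 0}
    - {"linear": [0,0,0],"twist": [0,0,0],"claw": 0}

```text
time_s: 3.95
eef_pos: [633.1, -247.0, 200.2]
ee_rot: [[-0.396, 0.918, -0.0], [0.918, 0.396, 0.0], [0.0, -0.0, -1.0]]
wrist_force: [-0.8, -0.3, 0.8]
finger_gap: 1.004
grip_force: 0.0
```

```bash
cat > w.py <<'E'
import sys
from h import *
# usage: w.py out label x y z0 [label x y z0 ...]
im=manip.grab_frame("wrist"); c=manip.camera_info("wrist"); o=im[:,:,::-1].copy()
a=sys.argv[2:]
for l,x,y,z0 in zip(a[::4],a[1::4],a[2::4],a[3::4]):
    z0=float(z0); n=proj([float(x),float(y),z0+DIM[l][2]/2],c)[0]
    ds=[d for d in manip.cut_out(l,"wrist") if np.hypot(*(d["uv"]-n))<90]
    if not ds: print(l,"none near",n.round()); continue
    m=ds[0]["mask"]; p,i=fit(l,m,c,z0); v,u=np.nonzero(m)
    print(l,p,"iou",i,"conf",round(ds[0]["conf"],2),"box",u.min(),u.max(),v.min(),v.max())
    o[m]=o[m]//2+[60,60,0] if 0 else o[m]
    cv2.polylines(o,[cv2.convexHull(proj(corners(l,*p,z0),c).round().astype(np.int32))],True,(0,0,255),1)
cv2.imwrite(f"pics/{sys.argv[1]}.png",o)
E
python3 w.py w1 tier_large 633 -247 0 mat 467 -239 0; python3 -c "
from h import *
plan(633,-247,200,23.2)"
```

```text
tier_large [ 633.4 -247.3   23.4] iou 0.966 conf 0.59 box 245 309 118 237
mat [ 468.5 -241.3  -28.2] iou 0.965 conf 0.73 box 70 216 35 182
t 4.1 pos [ 633.  -246.9  200.3] ya 23.3 gap 1.002 F [-0.  -0.7 -1. ]
 lin [-0.0002 -0.0003  0.0013] rows 0.0 | rz 0.0008 rows 0.0 tilt [-0.     -0.0001  0.    ]
```

View pics/w1.png

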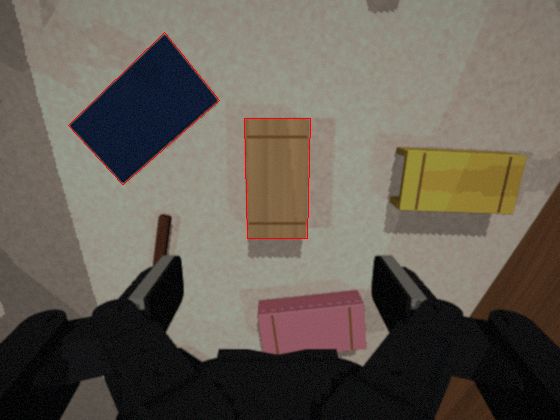

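The wrist view shows the bamboo large tier centred at about (277,178), with the mat upper left and pink and yellow clear of the fingers. It agrees with the top-camera fit to 0.5 mm, so I descend and grip.

Emit:
move_arm:
  rows:
    - {"linear": [0,0,0.12],"twist": [0,0,0],"claw": 0}
    - {"linear": [0,0,0.15],"twist": [0,0,0],"claw": 0}
    - {"linear": [0,0,0.15],"twist": [0,0,0],"claw": 0}
    - {"linear": [0,0,0.15],"twist": [0,0,0],"claw": 0}
    - {"linear": [0,0,0.12],"twist": [0,0,0],"claw": 0}
    - {"linear": [0,0,0.06],"twist": [0,0,0],"claw": 0}
    - {"linear": [0,0,0.04],"twist": [0,0,0],"claw": 0}
    - {"linear": [0,0,0],"twist": [0,0,0],"claw": 0}
    - {"linear": [0,0,0],"twist": [0,0,0],"claw": 0.2}
    - {"linear": [0,0,0],"twist": [0,0,0],"claw": 0.3}
    - {"linear": [0,0,0],"twist": [0,0,0],"claw": 0.6}
    - {"linear": [0,0,0],"twist": [0,0,0],"claw": 1}
    - {"linear": [0,0,0],"twist": [0,0,0],"claw": 1}
    - {"linear": [0,0,0],"twist": [0,0,0],"claw": 1}
    - {"linear": [0,0,0],"twist": [0,0,0],"claw": 1}
    - {"linear": [0,0,0],"twist": [0,0,0],"claw": 1}

```text
time_s: 5.43
eef_pos: [635.6, -249.4, 9.2]
ee_rot: [[-0.393, 0.919, 0.008], [0.919, 0.393, -0.006], [-0.008, 0.005, -1.0]]
wrist_force: [-2.9, -1.1, 9.9]
finger_gap: -0.001
grip_force: 5.0
```

```bash
python3 - <<'E'
from h import *
for n in("wrist","scene"):
    im=manip.grab_frame(n)[:,:,::-1]
    if n=="scene": im=cv2.resize(im[180:340,80:320],None,fx=3,fy=3)
    cv2.imwrite(f"pics/x_{n}.png",im)
s=manip.state();print(s)
E
```

```text
{'time_s': 5.5333, 'joint_pos': array([-26.13369723,  27.21197363,  73.64181651,  -0.0991778 ,
        78.6149306 , -49.28120471]), 'qd': array([ 0.01421939,  0.00431669, -0.02911039, -0.07097105,  0.00211592,
       -0.08609239]), 'tau': array([ 1.39700621e+00, -4.26011360e+01, -2.53028888e+01,  6.86327331e-01,
       -6.15623463e-01, -3.40091508e-03]), 'eef_pos': array([ 635.56471091, -249.43936714,    9.20797457]), 'ee_rot': array([[-0.39337577,  0.91934655,  0.00757732],
       [ 0.91934178,  0.39341994, -0.00560777],
       [-0.00813655,  0.00476018, -0.99995557]]), 'wrist_force': array([-2.44381209, -0.67215752,  9.59542205]), 'moment': array([-0.1948087 ,  0.43931749, -0.04270246]), 'grip_force': 5.049730846658349, 'finger_gap': -0.002098307867151679}
```

View pics/x_wrist.png

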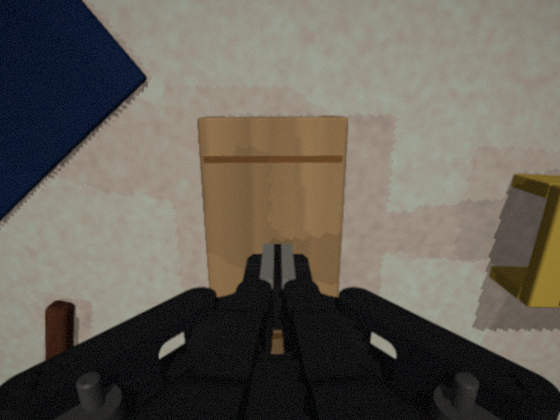

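View pics/x_scene.png

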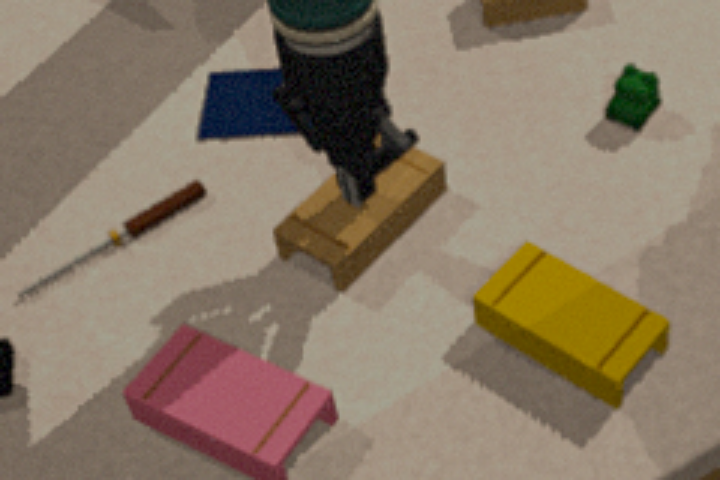

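The shut fingers rest on the tier's top (z=34) while the TCP reads z=9.2. So the real fingertips sit about 25 mm behind the reported TCP. I'll lift, open and re-measure.

Emit:
move_arm:
  rows:
    - {"linear": [0,0,-0.08],"twist": [0,0,0],"claw": 1}
    - {"linear": [0,0,-0.12],"twist": [0,0,0],"claw": 0}
    - {"linear": [0,0,-0.12],"twist": [0,0,0],"claw": 0}
    - {"linear": [0,0,-0.08],"twist": [0,0,0],"claw": 0}
    - {"linear": [0,0,0],"twist": [0,0,0],"claw": 0}
    - {"linear": [0,0,0],"twist": [0,0,0],"claw": 0}
    - {"linear": [0,0,0],"twist": [0,0,0],"claw": 0}
    - {"linear": [0,0,0],"twist": [0,0,0],"claw": 0}

```text
time_s: 6.2
eef_pos: [632.1, -246.5, 101.1]
ee_rot: [[-0.394, 0.919, -0.003], [0.919, 0.394, 0.001], [0.002, -0.002, -1.0]]
wrist_force: [-0.1, -0.3, 0.3]
finger_gap: 0.976
grip_force: 0.0
```

```bash
python3 w.py w2 tier_large 633 -247 0; python3 -c "
from h import *
plan(633.4,-247.3,-20,23.4)"
```

```text
tier_large [ 633.3 -247.9   23.3] iou 0.978 conf 0.69 box 231 323 120 285
t 6.3 pos [ 632.1 -246.5  100.8] ya 23.2 gap 0.999 F [0.1 0.  0.1]
 lin [-0.0065  0.0046  0.483 ] rows 2.9 | rz -0.0019 rows 0.0 tilt [-0.0011 -0.0014  0.    ]
```

View pics/w2.png

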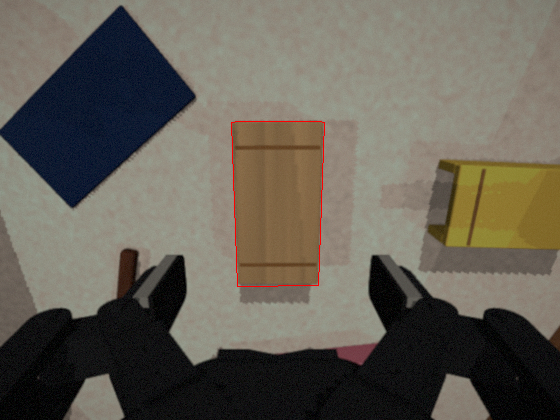

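The tier hasn't moved (633.3, -247.9, 23.3°). The finger-pad spacing in the image (x 183–370) also implies shorter fingers. I descend to reported z ≈ -20 while watching the force.

Emit:
move_arm:
  rows:
    - {"linear": [-0.0065,0.0046,0.1],"twist": [-0.001,-0.0014,0],"claw": 0}
    - {"linear": [0,0,0.12],"twist": [0,0,0],"claw": 0}
    - {"linear": [0,0,0.12],"twist": [0,0,0],"claw": 0}
    - {"linear": [0,0,0.08],"twist": [0,0,0],"claw": 0}
    - {"linear": [0,0,0.04],"twist": [0,0,0],"claw": 0}
    - {"linear": [0,0,0.025],"twist": [0,0,0],"claw": 0}
    - {"linear": [0,0,0],"twist": [0,0,0],"claw": 0}
    - {"linear": [0,0,0],"twist": [0,0,0],"claw": 0}

```text
time_s: 6.97
eef_pos: [635.7, -248.5, -17.4]
ee_rot: [[-0.394, 0.919, 0.004], [0.919, 0.394, -0.002], [-0.004, 0.003, -1.0]]
wrist_force: [0.3, 0.0, 1.0]
finger_gap: 0.996
grip_force: 0.0
```

Emit:
move_arm:
  rows:
    - {"linear": [0,0,0],"twist": [0,0,0],"claw": 0.2}
    - {"linear": [0,0,0],"twist": [0,0,0],"claw": 0.3}
    - {"linear": [0,0,0],"twist": [0,0,0],"claw": 0.5}
    - {"linear": [0,0,0],"twist": [0,0,0],"claw": 1}
    - {"linear": [0,0,0],"twist": [0,0,0],"claw": 1}
    - {"linear": [0,0,0],"twist": [0,0,0],"claw": 1}
    - {"linear": [0,0,0],"twist": [0,0,0],"claw": 1}

```text
time_s: 7.55
eef_pos: [636.6, -249.2, -15.4]
ee_rot: [[-0.394, 0.919, 0.007], [0.919, 0.394, -0.004], [-0.007, 0.005, -1.0]]
wrist_force: [-0.0, -0.7, 5.9]
finger_gap: 0.757
grip_force: 70.9
```

```bash
python3 -c "
from h import *
plan(633.4,-247.3,-20,23.4)"
```

```text
t 7.55 pos [ 636.6 -249.2  -15.4] ya 23.2 gap 0.757 F [-0.  -0.7  5.9]
 lin [ 0.012  -0.0089  0.0183] rows 0.1 | rz -0.0019 rows 0.0 tilt [0.0024 0.0034 0.    ]
```

Emit:
move_arm:
  rows:
    - {"linear": [0,0,-0.03],"twist": [0,0,0],"claw": 1}
    - {"linear": [0,0,-0.08],"twist": [0,0,0],"claw": 1}
    - {"linear": [0,0,-0.1],"twist": [0,0,0],"claw": 1}
    - {"linear": [0,0,-0.12],"twist": [0,0,0],"claw": 1}
    - {"linear": [0,0,-0.1],"twist": [0,0,0],"claw": 1}
    - {"linear": [0,0,-0.05],"twist": [0,0,0],"claw": 1}
    - {"linear": [0,0,0],"twist": [0,0,0],"claw": 1}
    - {"linear": [0,0,0],"twist": [0,0,0],"claw": 1}

```text
time_s: 8.22
eef_pos: [634.6, -247.8, 101.4]
ee_rot: [[-0.394, 0.919, 0.003], [0.919, 0.394, -0.002], [-0.003, 0.002, -1.0]]
wrist_force: [-0.4, -1.3, -3.9]
finger_gap: 0.759
grip_force: 70.2
```

```bash
python3 w.py w3 tier_large 633 -247 116; python3 -c "
from h import *
plan(468,-240.5,97,-28.1)"
```

```text
tier_large [ 633.3 -245.2   23.2] iou 0.803 conf 0.68 box 187 367 117 358
t 8.32 pos [ 633.2 -247.2   98.4] ya 23.2 gap 0.755 F [-0.7 -0.1 -3.5]
 lin [ 0.2846 -0.5969  0.0069] rows 4.0 | rz 0.4475 rows 7.2 tilt [-0.0007 -0.0007  0.    ]
```

View pics/w3.png

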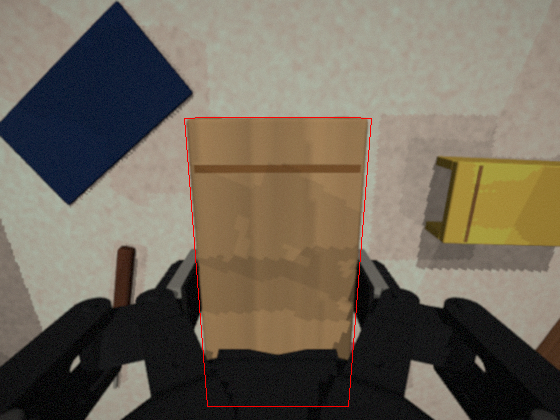

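```bash
cat > b.py <<'E'
from h import *
P={"mat":(467.6,-240.3),"tier_medium":(465.8,9.8),"tier_small":(647,250),"frog":(644,7)}
for cam in("scene","wrist","top"):
    manip.grab_frame(cam); c=manip.camera_info(cam)
    for l,(x,y) in P.items():
        n=proj([x,y,DIM[l][2]/2],c)[0]
        if cam=="wrist" and l!="mat": continue
        m=cut(l,cam,n)
        if m is not None: print(cam,l,*fit(l,m,c))
E
python3 b.py
```

```text
scene mat [ 418.8 -266.2   75.3] 0.415
scene tier_medium [467.3   7.8 -19.6] 0.918
scene tier_small [648.5 250.5  20.4] 0.86
scene frog [646.7   3.3 -53.8] 0.835
wrist mat [ 468.3 -242.3  -28.6] 0.964
top tier_medium [464.9   8.9 -19.3] 0.874
top tier_small [648.  250.1  21.2] 0.901
top frog [644.6   7.  -59.9] 0.881
```

```bash
python3 -c "
from h import *
plan(467,-243.2,97,-28.3)"
```

```text
t 8.92 pos [ 634.7 -248.   101.8] ya 23.2 gap 0.754 F [-0.  -0.7 -2.4]
 lin [ 0.2817 -0.6092  0.0169] rows 4.0 | rz 0.4492 rows 7.2 tilt [0.0011 0.0014 0.    ]
```

Emit:
move_arm:
  rows:
    - {"linear": [0.047,-0.1015,0.003],"twist": [0,0,0],"claw": 1}
    - {"linear": [0.047,-0.1015,0.003],"twist": [0,0,0],"claw": 1}
    - {"linear": [0.047,-0.1015,0.003],"twist": [0,0,0],"claw": 1}
    - {"linear": [0.047,-0.1015,0.003],"twist": [0,0,0],"claw": 1}
    - {"linear": [0.047,-0.1015,0.003],"twist": [0,0,0],"claw": 1}
    - {"linear": [0.047,-0.1015,0.003],"twist": [0,0,0],"claw": 1}
    - {"linear": [0,0,0],"twist": [0,0,0.0561],"claw": 1}
    - {"linear": [0,0,0],"twist": [0,0,0.0561],"claw": 1}
    - {"linear": [0,0,0],"twist": [0,0,0.0561],"claw": 1}
    - {"linear": [0,0,0],"twist": [0,0,0.0561],"claw": 1}
    - {"linear": [0,0,0],"twist": [0,0,0.0561],"claw": 1}
    - {"linear": [0,0,0],"twist": [0,0,0.0561],"claw": 1}
    - {"linear": [0,0,0],"twist": [0,0,0.0561],"claw": 1}
    - {"linear": [0,0,0],"twist": [0,0,0.0561],"claw": 1}
    - {"linear": [0,0,0],"twist": [0,0,0],"claw": 1}
    - {"linear": [0,0,0],"twist": [0,0,0],"claw": 1}
    - {"linear": [0,0,0],"twist": [0,0,0],"claw": 1}
    - {"linear": [0,0,0],"twist": [0,0,0],"claw": 1}
    - {"linear": [0,0,0],"twist": [0,0,0],"claw": 1}
    - {"linear": [0,0,0],"twist": [0,0,0],"claw": 1}

```text
time_s: 10.58
eef_pos: [467.0, -243.1, 96.7]
ee_rot: [[0.473, 0.881, 0.003], [0.881, -0.473, -0.002], [-0.0, 0.003, -1.0]]
wrist_force: [-0.1, -0.7, -3.0]
finger_gap: 0.755
grip_force: 70.0
```

```bash
python3 w.py w4 tier_large 468 -241 112; python3 -c "
from h import *
plan(467,-243.2,-11,-28.3)"
```

```text
tier_large [ 468.8 -240.9  -28.1] iou 0.821 conf 0.8 box 186 367 116 358
t 10.68 pos [ 467.  -243.1   96.6] ya -28.2 gap 0.76 F [ 1.3  0.9 -3.3]
 lin [-4.000e-04 -1.200e-03  4.305e-01] rows 2.6 | rz 0.0006 rows 0.0 tilt [ 0.0017  0.     -0.    ]
```

View pics/w4.png

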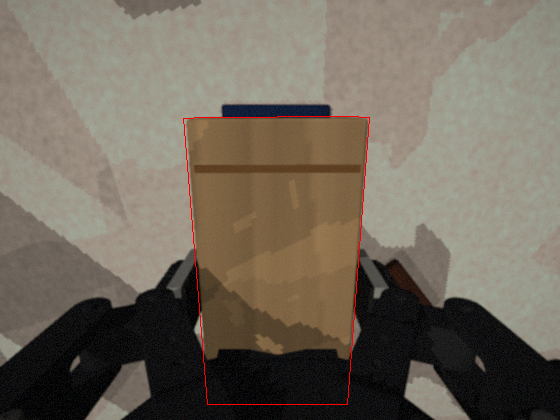

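The mat's far edge shows at row 104, cols 222–330. It is centred laterally with the tier and parallel to it, but about 1.7 mm short lengthwise. I correct that while lowering.

Emit:
move_arm:
  rows:
    - {"linear": [-0.0065,0,0.1],"twist": [0.0015,0,0],"claw": 1}
    - {"linear": [0,0,0.12],"twist": [0,0,0],"claw": 1}
    - {"linear": [0,0,0.1],"twist": [0,0,0],"claw": 1}
    - {"linear": [0,0,0.05],"twist": [0,0,0],"claw": 1}
    - {"linear": [0,0,0.03],"twist": [0,0,0],"claw": 1}
    - {"linear": [0,0,0.01],"twist": [0,0,0],"claw": 1}
    - {"linear": [0,0,0],"twist": [0,0,0],"claw": 1}
    - {"linear": [0,0,0],"twist": [0,0,0],"claw": 1}
    - {"linear": [0,0,0],"twist": [0,0,0],"claw": 1}
    - {"linear": [0,0,0],"twist": [0,0,0],"claw": 1}

```text
time_s: 11.52
eef_pos: [467.3, -245.2, -4.4]
ee_rot: [[0.473, 0.881, 0.003], [0.881, -0.473, -0.002], [-0.0, 0.003, -1.0]]
wrist_force: [-0.2, 0.2, -2.1]
finger_gap: 0.754
grip_force: 69.9
```

Emit:
move_arm:
  rows:
    - {"linear": [0,0,0.016],"twist": [0,0,0],"claw": 1}
    - {"linear": [0,0,0],"twist": [0,0,0],"claw": 1}
    - {"linear": [0,0,0],"twist": [0,0,0],"claw": 1}
    - {"linear": [0,0,0],"twist": [0,0,0],"claw": 1}

```text
time_s: 11.85
eef_pos: [466.2, -244.5, -9.9]
ee_rot: [[0.473, 0.881, 0.0], [0.881, -0.473, -0.0], [-0.0, 0.0, -1.0]]
wrist_force: [-0.2, -0.2, -3.0]
finger_gap: 0.756
grip_force: 70.0
```

Emit:
move_arm:
  rows:
    - {"linear": [0,0,0.008],"twist": [0,0,0],"claw": 1}
    - {"linear": [0,0,0],"twist": [0,0,0],"claw": 1}
    - {"linear": [0,0,0],"twist": [0,0,0],"claw": 1}
    - {"linear": [0,0,0],"twist": [0,0,0],"claw": 1}

```text
time_s: 12.18
eef_pos: [466.7, -244.7, -11.4]
ee_rot: [[0.473, 0.881, 0.001], [0.881, -0.473, -0.001], [-0.0, 0.001, -1.0]]
wrist_force: [0.1, 0.5, 0.4]
finger_gap: 0.755
grip_force: 70.3
```

Emit:
move_arm:
  rows:
    - {"linear": [0,0,0.008],"twist": [0,0,0],"claw": 1}
    - {"linear": [0,0,0],"twist": [0,0,0],"claw": 1}
    - {"linear": [0,0,0],"twist": [0,0,0],"claw": 1}
    - {"linear": [0,0,0],"twist": [0,0,0],"claw": 1}

```text
time_s: 12.52
eef_pos: [466.7, -244.7, -11.5]
ee_rot: [[0.473, 0.881, 0.001], [0.881, -0.473, -0.001], [-0.0, 0.002, -1.0]]
wrist_force: [-4.8, 2.9, 11.1]
finger_gap: 0.754
grip_force: 71.7
```

Contact came at -11.4, as predicted. I unload, open and rise.

Emit:
move_arm:
  rows:
    - {"linear": [0,0,-0.008],"twist": [0,0,0],"claw": 1}
    - {"linear": [0,0,0],"twist": [0,0,0],"claw": 1}
    - {"linear": [0,0,0],"twist": [0,0,0],"claw": 0.1}
    - {"linear": [0,0,0],"twist": [0,0,0],"claw": 0}
    - {"linear": [0,0,0],"twist": [0,0,0],"claw": 0}
    - {"linear": [0,0,0],"twist": [0,0,0],"claw": 0}
    - {"linear": [0,0,-0.04],"twist": [0,0,0],"claw": 0}
    - {"linear": [0,0,-0.08],"twist": [0,0,0],"claw": 0}
    - {"linear": [0,0,-0.12],"twist": [0,0,0],"claw": 0}
    - {"linear": [0,0,-0.16],"twist": [0,0,0],"claw": 0}
    - {"linear": [0,0,-0.16],"twist": [0,0,0],"claw": 0}
    - {"linear": [0,0,-0.12],"twist": [0,0,0],"claw": 0}
    - {"linear": [0,0,-0.08],"twist": [0,0,0],"claw": 0}
    - {"linear": [0,0,0],"twist": [0,0,0],"claw": 0}
    - {"linear": [0,0,0],"twist": [0,0,0],"claw": 0}
    - {"linear": [0,0,0],"twist": [0,0,0],"claw": 0}
    - {"linear": [0,0,0],"twist": [0,0,0],"claw": 0}

```text
time_s: 13.93
eef_pos: [465.2, -243.9, 175.9]
ee_rot: [[0.473, 0.881, -0.003], [0.881, -0.473, 0.002], [0.0, -0.004, -1.0]]
wrist_force: [0.6, -0.2, -2.2]
finger_gap: 1.002
grip_force: 0.0
```

```bash
python3 w.py w5 tier_large 468 -241 4 mat 468 -241 0; python3 -c "
from h import *
plan(465.5,9.4,180,-18.5)"
```

```text
tier_large [ 469.1 -243.   -28.1] iou 0.98 conf 0.81 box 245 315 116 246
mat [ 468.5 -241.   -28.2] iou 0.211 conf 0.57 box 237 320 104 241
t 14.08 pos [ 465.5 -244.1  176.3] ya -28.3 gap 1.004 F [-0.9 -0.2 -0.2]
 lin [ 0.8931 -0.4799 -0.0131] rows 6.1 | rz -0.0851 rows 1.4 tilt [-0.0015 -0.0001  0.    ]
```

View pics/w5.png

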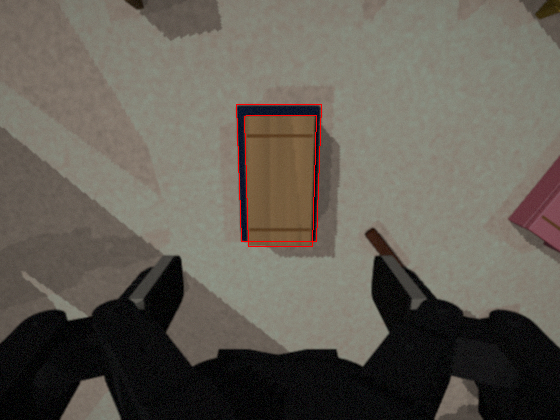

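The wrist view shows the large tier on the mat with a visible margin on the sides (mat cols 237–320, tier 245–315). Offsets are about 1.5 mm and 0.1° in yaw, which is acceptable. Next is the medium tier.

Emit:
move_arm:
  rows:
    - {"linear": [0.1116,-0.06,-0.0016],"twist": [0,0,0],"claw": 0}
    - {"linear": [0.1116,-0.06,-0.0016],"twist": [0,0,0],"claw": 0}
    - {"linear": [0.1116,-0.06,-0.0016],"twist": [0,0,0],"claw": 0}
    - {"linear": [0.1116,-0.06,-0.0016],"twist": [0,0,0],"claw": 0}
    - {"linear": [0.1116,-0.06,-0.0016],"twist": [0,0,0],"claw": 0}
    - {"linear": [0.1116,-0.06,-0.0016],"twist": [0,0,0],"claw": 0}
    - {"linear": [0.1116,-0.06,-0.0016],"twist": [0,0,0],"claw": 0}
    - {"linear": [0.1116,-0.06,-0.0016],"twist": [0,0,0],"claw": 0}
    - {"linear": [0,0,0],"twist": [0,0,-0.0425],"claw": 0}
    - {"linear": [0,0,0],"twist": [0,0,-0.0425],"claw": 0}
    - {"linear": [0,0,0],"twist": [0,0,0],"claw": 0}
    - {"linear": [0,0,0],"twist": [0,0,0],"claw": 0}
    - {"linear": [0,0,0],"twist": [0,0,0],"claw": 0}
    - {"linear": [0,0,0],"twist": [0,0,0],"claw": 0}
    - {"linear": [0,0,0],"twist": [0,0,0],"claw": 0}

```text
time_s: 15.33
eef_pos: [466.2, 8.5, 181.1]
ee_rot: [[0.319, 0.948, 0.0], [0.948, -0.319, -0.0], [-0.0, 0.0, -1.0]]
wrist_force: [-0.2, -0.5, -0.6]
finger_gap: 1.0
grip_force: 0.0
```

```bash
python3 w.py w6 tier_medium 465.5 9.4 0; python3 -c "
from h import *
plan(465.5,9.4,-15,-18.5)"
```

```text
tier_medium [466.5   6.6 -18.2] iou 0.964 conf 0.76 box 248 305 134 233
t 15.43 pos [466.2   8.6 181.2] ya -18.6 gap 1.004 F [-0.1  0.2  0.5]
 lin [ 0.0024 -0.0039  0.7849] rows 4.7 | rz -0.0006 rows 0.0 tilt [0.0002 0.0001 0.    ]
```

Emit:
move_arm:
  rows:
    - {"linear": [-0.005,0.002,0.1],"twist": [0,0,-0.003],"claw": 0}
    - {"linear": [0,0,0.15],"twist": [0,0,0],"claw": 0}
    - {"linear": [0,0,0.15],"twist": [0,0,0],"claw": 0}
    - {"linear": [0,0,0.15],"twist": [0,0,0],"claw": 0}
    - {"linear": [0,0,0.12],"twist": [0,0,0],"claw": 0}
    - {"linear": [0,0,0.07],"twist": [0,0,0],"claw": 0}
    - {"linear": [0,0,0.04],"twist": [0,0,0],"claw": 0}
    - {"linear": [0,0,0.02],"twist": [0,0,0],"claw": 0}
    - {"linear": [0,0,0],"twist": [0,0,0],"claw": 0}
    - {"linear": [0,0,0],"twist": [0,0,0],"claw": 0}
    - {"linear": [0,0,0],"twist": [0,0,0],"claw": 0}
    - {"linear": [0,0,0],"twist": [0,0,0],"claw": 0.2}
    - {"linear": [0,0,0],"twist": [0,0,0],"claw": 0.3}
    - {"linear": [0,0,0],"twist": [0,0,0],"claw": 0.5}
    - {"linear": [0,0,0],"twist": [0,0,0],"claw": 1}
    - {"linear": [0,0,0],"twist": [0,0,0],"claw": 1}
    - {"linear": [0,0,0],"twist": [0,0,0],"claw": 1}
    - {"linear": [0,0,0],"twist": [0,0,0],"claw": 1}
    - {"linear": [0,0,0],"twist": [0,0,0],"claw": 1}

```text
time_s: 17.02
eef_pos: [467.3, 7.4, -17.5]
ee_rot: [[0.312, 0.95, 0.002], [0.95, -0.312, -0.0], [0.0, 0.002, -1.0]]
wrist_force: [-0.7, -0.0, 5.3]
finger_gap: 0.633
grip_force: 65.6
```

Emit:
move_arm:
  rows:
    - {"linear": [0,0,-0.03],"twist": [0,0,0],"claw": 1}
    - {"linear": [0,0,-0.08],"twist": [0,0,0],"claw": 1}
    - {"linear": [0,0,-0.12],"twist": [0,0,0],"claw": 1}
    - {"linear": [0,0,-0.12],"twist": [0,0,0],"claw": 1}
    - {"linear": [0,0,-0.1],"twist": [0,0,0],"claw": 1}
    - {"linear": [0,0,-0.05],"twist": [0,0,0],"claw": 1}
    - {"linear": [0,0,0],"twist": [0,0,0],"claw": 1}
    - {"linear": [0,0,0],"twist": [0,0,0],"claw": 1}
    - {"linear": [0,0,0],"twist": [0,0,0],"claw": 1}
    - {"linear": [0,0,0],"twist": [0,0,0],"claw": 1}

```text
time_s: 17.85
eef_pos: [464.7, 7.7, 104.0]
ee_rot: [[0.312, 0.95, -0.004], [0.95, -0.312, 0.0], [-0.001, -0.004, -1.0]]
wrist_force: [-1.1, 0.6, -1.9]
finger_gap: 0.629
grip_force: 65.0
```

```bash
cat > g.py <<'E'
# far (tool +x) end of the held tier and offsets in tool axes: g.py label bottom_minus_tcp
import sys
from h import *
l=sys.argv[1]; b=float(sys.argv[2])
s=manip.state(); manip.grab_frame("wrist"); c=manip.camera_info("wrist"); R=s["ee_rot"]; p=s["eef_pos"]
d=[d for d in manip.cut_out(l,"wrist")]; d=max(d,key=lambda d:d["mask"].sum()); m=d["mask"]; v,u=np.nonzero(m)
r0=v.min(); row=np.nonzero(m[r0+6])[0]
z=p[2]+b+DIM[l][2]
e=back(((row.min()+row.max())/2,r0-.5),c,z)
q=R.T@(e-p); print(l,"row0",r0,"cols",row.min(),row.max(),"centre in tool x,y",q[0]-DIM[l][1]/2,q[1])
E
python3 g.py tier_medium 17.5;  python3 -c "
from h import *
plan(467.8,-242.6,102,-28.1)"
```

```text
tier_medium row0 157 cols 213 342 centre in tool x,y 3.9556343319030276 1.0992624133234836
t 17.95 pos [465.1   7.7 104.4] ya -18.2 gap 0.627 F [ 0.5  0.6 -1.7]
 lin [-0.9477  0.3225  0.0094] rows 6.0 | rz 0.0867 rows 1.4 tilt [-0.0016  0.0005 -0.    ]
```

```bash
python3 w.py w7 tier_medium 465 8 122; python3 g.py tier_medium 17.5; python3 -c "
from h import *
plan(467.8,-242.6,102,-28.1)"
```

```text
tier_medium [466.2   6.2 -18. ] iou 0.804 conf 0.72 box 204 351 157 353
tier_medium row0 157 cols 213 342 centre in tool x,y 3.9432561275014066 1.1510217118070813
t 18.15 pos [465.9   7.6 105.6] ya -18.2 gap 0.629 F [ 1.4  0.3 -0.6]
 lin [-0.9485  0.319   0.0147] rows 6.0 | rz 0.0867 rows 1.4 tilt [-0.0004  0.0002 -0.    ]
```

View pics/w7.png

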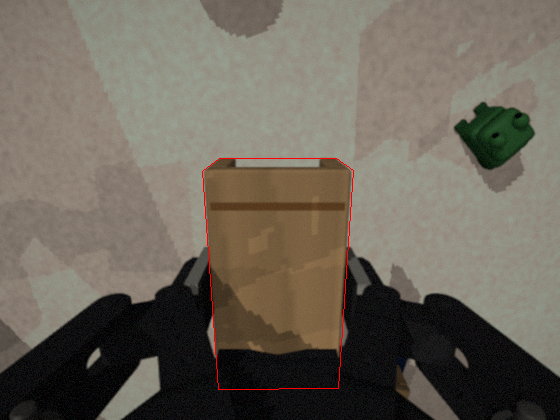

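The medium tier is held squarely, with its top front edge at row 170 and lower edge at row 158. The frog is visible at (495,135). I carry it over.

Emit:
move_arm:
  rows:
    - {"linear": [-0.118,0.04,0],"twist": [0,0,0],"claw": 1}
    - {"linear": [-0.118,0.04,0],"twist": [0,0,0],"claw": 1}
    - {"linear": [-0.118,0.04,0],"twist": [0,0,0],"claw": 1}
    - {"linear": [-0.118,0.04,0],"twist": [0,0,0],"claw": 1}
    - {"linear": [-0.118,0.04,0],"twist": [0,0,0],"claw": 1}
    - {"linear": [-0.118,0.04,0],"twist": [0,0,0],"claw": 1}
    - {"linear": [-0.118,0.04,0],"twist": [0,0,0],"claw": 1}
    - {"linear": [-0.118,0.04,0],"twist": [0,0,0],"claw": 1}
    - {"linear": [0,0,0],"twist": [0,0,0.0433],"claw": 1}
    - {"linear": [0,0,0],"twist": [0,0,0.0433],"claw": 1}
    - {"linear": [0,0,0.06],"twist": [0,0,0],"claw": 1}
    - {"linear": [0,0,0.06],"twist": [0,0,0],"claw": 1}
    - {"linear": [0,0,0.04],"twist": [0,0,0],"claw": 1}
    - {"linear": [0,0,0],"twist": [0,0,0],"claw": 1}
    - {"linear": [0,0,0],"twist": [0,0,0],"claw": 1}
    - {"linear": [0,0,0],"twist": [0,0,0],"claw": 1}
    - {"linear": [0,0,0],"twist": [0,0,0],"claw": 1}
    - {"linear": [0,0,0],"twist": [0,0,0],"claw": 1}

```text
time_s: 19.65
eef_pos: [469.4, -242.0, 67.4]
ee_rot: [[0.471, 0.882, 0.002], [0.882, -0.471, -0.001], [-0.0, 0.002, -1.0]]
wrist_force: [0.6, -0.4, -1.9]
finger_gap: 0.634
grip_force: 65.0
```

```bash
python3 w.py w8 tier_medium 468 -242 82 tier_large 468 -242 4;  python3 -c "
from h import *
plan(468.3,-241.6,20.5,-28.1)"
```

```text
tier_medium [ 469.5 -243.4  -28.2] iou 0.827 conf 0.7 box 204 351 158 353
tier_large [ 508.7 -227.4   51.5] iou 0.214 conf 0.94 box 221 330 121 166
t 19.8 pos [ 469.1 -241.8   67. ] ya -28.1 gap 0.633 F [-0.9  0.3 -3. ]
 lin [-0.0006 -0.0034  0.1859] rows 1.1 | rz 0.0002 rows 0.0 tilt [ 0.0008  0.0001 -0.    ]
```

View pics/w8.png

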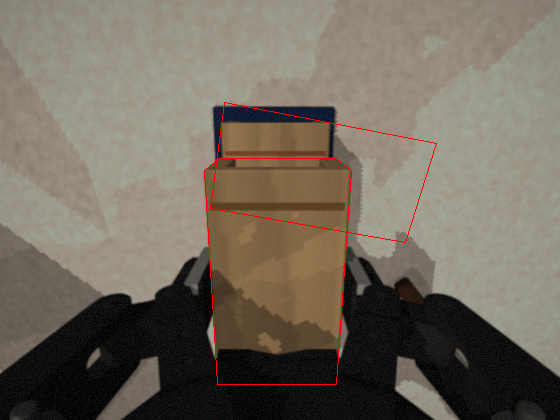

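The large tier's visible end (cols 221–330, row 121) lines up with the held medium tier to within about 1 mm. I nudge -1 mm in tool y and lower.

Emit:
move_arm:
  rows:
    - {"linear": [0,-0.004,0.06],"twist": [0,0,0],"claw": 1}
    - {"linear": [0,0,0.06],"twist": [0,0,0],"claw": 1}
    - {"linear": [0,0,0.04],"twist": [0,0,0],"claw": 1}
    - {"linear": [0,0,0.016],"twist": [0,0,0],"claw": 1}
    - {"linear": [0,0,0],"twist": [0,0,0],"claw": 1}
    - {"linear": [0,0,0],"twist": [0,0,0],"claw": 1}
    - {"linear": [0,0,0],"twist": [0,0,0],"claw": 1}
    - {"linear": [0,0,0],"twist": [0,0,0],"claw": 1}
    - {"linear": [0,0,0],"twist": [0,0,0],"claw": 1}
    - {"linear": [0,0,0.006],"twist": [0,0,0],"claw": 1}
    - {"linear": [0,0,0],"twist": [0,0,0],"claw": 1}
    - {"linear": [0,0,0],"twist": [0,0,0],"claw": 1}
    - {"linear": [0,0,0],"twist": [0,0,0],"claw": 1}

```text
time_s: 20.88
eef_pos: [467.8, -241.2, 20.8]
ee_rot: [[0.471, 0.882, 0.0], [0.882, -0.471, -0.0], [-0.0, 0.0, -1.0]]
wrist_force: [-0.5, -0.1, -0.8]
finger_gap: 0.635
grip_force: 64.9
```

Emit:
move_arm:
  rows:
    - {"linear": [0,0,0.006],"twist": [0,0,0],"claw": 1}
    - {"linear": [0,0,0],"twist": [0,0,0],"claw": 1}
    - {"linear": [0,0,0],"twist": [0,0,0],"claw": 1}
    - {"linear": [0,0,0],"twist": [0,0,0],"claw": 1}

```text
time_s: 21.22
eef_pos: [468.0, -241.3, 20.5]
ee_rot: [[0.471, 0.882, 0.001], [0.882, -0.471, -0.001], [-0.0, 0.001, -1.0]]
wrist_force: [-2.8, 2.1, 5.7]
finger_gap: 0.629
grip_force: 65.7
```

Contact came at 20.5, as predicted. I release and rise.

Emit:
move_arm:
  rows:
    - {"linear": [0,0,-0.006],"twist": [0,0,0],"claw": 1}
    - {"linear": [0,0,0],"twist": [0,0,0],"claw": 1}
    - {"linear": [0,0,0],"twist": [0,0,0],"claw": 0.2}
    - {"linear": [0,0,0],"twist": [0,0,0],"claw": 0}
    - {"linear": [0,0,0],"twist": [0,0,0],"claw": 0}
    - {"linear": [0,0,0],"twist": [0,0,0],"claw": 0}
    - {"linear": [0,0,-0.04],"twist": [0,0,0],"claw": 0}
    - {"linear": [0,0,-0.08],"twist": [0,0,0],"claw": 0}
    - {"linear": [0,0,-0.12],"twist": [0,0,0],"claw": 0}
    - {"linear": [0,0,-0.16],"twist": [0,0,0],"claw": 0}
    - {"linear": [0,0,-0.12],"twist": [0,0,0],"claw": 0}
    - {"linear": [0,0,-0.08],"twist": [0,0,0],"claw": 0}
    - {"linear": [0,0,0],"twist": [0,0,0],"claw": 0}
    - {"linear": [0,0,0],"twist": [0,0,0],"claw": 0}
    - {"linear": [0,0,0],"twist": [0,0,0],"claw": 0}
    - {"linear": [0,0,0],"twist": [0,0,0],"claw": 0}
    - {"linear": [0,0,0],"twist": [0,0,0],"claw": 0}

```text
time_s: 22.63
eef_pos: [466.9, -240.6, 168.7]
ee_rot: [[0.471, 0.882, -0.003], [0.882, -0.471, 0.002], [0.0, -0.004, -1.0]]
wrist_force: [0.8, -0.1, 0.5]
finger_gap: 0.997
grip_force: 0.0
```

```bash
python3 w.py w9 tier_medium 468 -242 38 tier_large 468 -242 4;  python3 -c "
from h import *
plan(648,250.2,180,20.9)"
```

```text
tier_medium [ 469.  -242.7  -27.9] iou 0.965 conf 0.66 box 246 313 136 252
tier_large [ 469.5 -242.5  -28.1] iou 0.174 conf 0.59 box 244 316 119 249
t 22.78 pos [ 467.3 -240.9  169.6] ya -28.1 gap 0.997 F [-0.8  0.2 -0.8]
 lin [ 2.0732 -0.2873 -0.0409] rows 12.6 | rz -0.4275 rows 6.8 tilt [-0.001 -0.     0.   ]
```

View pics/w9.png

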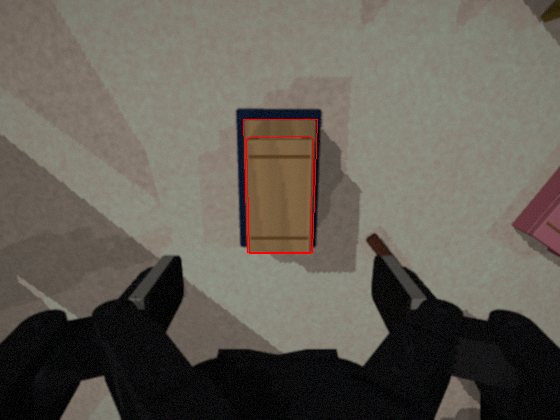

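The medium tier is centred on the large one within about 0.5 mm and 0.2° (medium cols 246–313 inside large 244–316). Next is the small tier.

Emit:
move_arm:
  rows:
    - {"linear": [0.148,-0.0205,-0.003],"twist": [0,0,0],"claw": 0}
    - {"linear": [0.148,-0.0205,-0.003],"twist": [0,0,0],"claw": 0}
    - {"linear": [0.148,-0.0205,-0.003],"twist": [0,0,0],"claw": 0}
    - {"linear": [0.148,-0.0205,-0.003],"twist": [0,0,0],"claw": 0}
    - {"linear": [0.148,-0.0205,-0.003],"twist": [0,0,0],"claw": 0}
    - {"linear": [0.148,-0.0205,-0.003],"twist": [0,0,0],"claw": 0}
    - {"linear": [0.148,-0.0205,-0.003],"twist": [0,0,0],"claw": 0}
    - {"linear": [0.148,-0.0205,-0.003],"twist": [0,0,0],"claw": 0}
    - {"linear": [0.148,-0.0205,-0.003],"twist": [0,0,0],"claw": 0}
    - {"linear": [0.148,-0.0205,-0.003],"twist": [0,0,0],"claw": 0}
    - {"linear": [0.148,-0.0205,-0.003],"twist": [0,0,0],"claw": 0}
    - {"linear": [0.148,-0.0205,-0.003],"twist": [0,0,0],"claw": 0}
    - {"linear": [0.148,-0.0205,-0.003],"twist": [0,0,0],"claw": 0}
    - {"linear": [0.148,-0.0205,-0.003],"twist": [0,0,0],"claw": 0}

```text
time_s: 23.95
eef_pos: [648.6, 251.4, 180.6]
ee_rot: [[0.471, 0.882, -0.001], [0.882, -0.471, -0.001], [-0.001, -0.0, -1.0]]
wrist_force: [0.5, -0.9, 0.2]
finger_gap: 0.999
grip_force: 0.0
```

Emit:
move_arm:
  rows:
    - {"linear": [0,0,0],"twist": [0,0,-0.061],"claw": 0}
    - {"linear": [0,0,0],"twist": [0,0,-0.061],"claw": 0}
    - {"linear": [0,0,0],"twist": [0,0,-0.061],"claw": 0}
    - {"linear": [0,0,0],"twist": [0,0,-0.061],"claw": 0}
    - {"linear": [0,0,0],"twist": [0,0,-0.061],"claw": 0}
    - {"linear": [0,0,0],"twist": [0,0,-0.061],"claw": 0}
    - {"linear": [0,0,0],"twist": [0,0,-0.061],"claw": 0}
    - {"linear": [0,0,0],"twist": [0,0,0],"claw": 0}
    - {"linear": [0,0,0],"twist": [0,0,0],"claw": 0}
    - {"linear": [0,0,0],"twist": [0,0,0],"claw": 0}
    - {"linear": [0,0,0],"twist": [0,0,0],"claw": 0}
    - {"linear": [0,0,0],"twist": [0,0,0],"claw": 0}

```text
time_s: 24.95
eef_pos: [648.4, 249.6, 181.1]
ee_rot: [[-0.355, 0.935, 0.0], [0.935, 0.355, -0.0], [-0.0, 0.0, -1.0]]
wrist_force: [-0.4, 0.0, -0.1]
finger_gap: 0.999
grip_force: 0.0
```

```bash
python3 w.py w10 tier_small 648 250 0;  python3 -c "
from h import *
plan(648,250.2,-20,20.9)"
```

```text
tier_small [647.5 249.5  20.6] iou 0.947 conf 0.74 box 253 298 145 219
t 25.05 pos [648.4 249.6 181.3] ya 20.8 gap 0.999 F [ 0.1  0.5 -0. ]
 lin [ 3.10e-03 -8.00e-04  8.05e-01] rows 4.8 | rz -0.0008 rows 0.0 tilt [ 0.0001  0.0002 -0.    ]
```

Emit:
move_arm:
  rows:
    - {"linear": [0.001,-0.003,0.1],"twist": [0,0,0],"claw": 0}
    - {"linear": [0,0,0.15],"twist": [0,0,0],"claw": 0}
    - {"linear": [0,0,0.15],"twist": [0,0,0],"claw": 0}
    - {"linear": [0,0,0.15],"twist": [0,0,0],"claw": 0}
    - {"linear": [0,0,0.12],"twist": [0,0,0],"claw": 0}
    - {"linear": [0,0,0.07],"twist": [0,0,0],"claw": 0}
    - {"linear": [0,0,0.04],"twist": [0,0,0],"claw": 0}
    - {"linear": [0,0,0.02],"twist": [0,0,0],"claw": 0}
    - {"linear": [0,0,0],"twist": [0,0,0],"claw": 0}
    - {"linear": [0,0,0],"twist": [0,0,0],"claw": 0}
    - {"linear": [0,0,0],"twist": [0,0,0],"claw": 0}
    - {"linear": [0,0,0],"twist": [0,0,0],"claw": 0.3}
    - {"linear": [0,0,0],"twist": [0,0,0],"claw": 0.4}
    - {"linear": [0,0,0],"twist": [0,0,0],"claw": 0.6}
    - {"linear": [0,0,0],"twist": [0,0,0],"claw": 1}
    - {"linear": [0,0,0],"twist": [0,0,0],"claw": 1}
    - {"linear": [0,0,0],"twist": [0,0,0],"claw": 1}
    - {"linear": [0,0,0],"twist": [0,0,0],"claw": 1}
    - {"linear": [0,0,0],"twist": [0,0,0],"claw": 1}

```text
time_s: 26.63
eef_pos: [648.3, 249.7, -17.7]
ee_rot: [[-0.356, 0.935, 0.002], [0.935, 0.356, 0.0], [-0.001, 0.002, -1.0]]
wrist_force: [-0.8, -0.4, 5.6]
finger_gap: 0.502
grip_force: 63.5
```

Emit:
move_arm:
  rows:
    - {"linear": [0,0,-0.03],"twist": [0,0,0],"claw": 1}
    - {"linear": [0,0,-0.08],"twist": [0,0,0],"claw": 1}
    - {"linear": [0,0,-0.14],"twist": [0,0,0],"claw": 1}
    - {"linear": [0,0,-0.15],"twist": [0,0,0],"claw": 1}
    - {"linear": [0,0,-0.12],"twist": [0,0,0],"claw": 1}
    - {"linear": [0,0,-0.08],"twist": [0,0,0],"claw": 1}
    - {"linear": [0,0,0],"twist": [0,0,0],"claw": 1}
    - {"linear": [0,0,0],"twist": [0,0,0],"claw": 1}
    - {"linear": [0,0,0],"twist": [0,0,0],"claw": 1}
    - {"linear": [0,0,0],"twist": [0,0,0],"claw": 1}
    - {"linear": [0,0,0],"twist": [0,0,0],"claw": 1}

```text
time_s: 27.55
eef_pos: [646.2, 249.1, 127.9]
ee_rot: [[-0.356, 0.935, -0.005], [0.935, 0.356, -0.002], [0.0, -0.005, -1.0]]
wrist_force: [0.8, -0.4, -0.4]
finger_gap: 0.506
grip_force: 63.0
```

```bash
python3 w.py w11 tier_small 648 250 149;  python3 -c "
from h import *
plan(467.5,-242.3,131,-28.0)"
```

```text
tier_small [647.1 249.3  21. ] iou 0.826 conf 0.61 box 221 335 186 353
t 27.65 pos [646.8 249.3 129. ] ya 20.8 gap 0.505 F [ 0.2 -2.1 -0.3]
 lin [-1.5826 -1.3697 -0.003 ] rows 12.5 | rz 0.4262 rows 6.8 tilt [-0.0017  0.0001 -0.    ]
```

Emit:
move_arm:
  rows:
    - {"linear": [-0.113,-0.0978,0],"twist": [0,0,0],"claw": 1}
    - {"linear": [-0.113,-0.0978,0],"twist": [0,0,0],"claw": 1}
    - {"linear": [-0.113,-0.0978,0],"twist": [0,0,0],"claw": 1}
    - {"linear": [-0.113,-0.0978,0],"twist": [0,0,0],"claw": 1}
    - {"linear": [-0.113,-0.0978,0],"twist": [0,0,0],"claw": 1}
    - {"linear": [-0.113,-0.0978,0],"twist": [0,0,0],"claw": 1}
    - {"linear": [-0.113,-0.0978,0],"twist": [0,0,0],"claw": 1}
    - {"linear": [-0.113,-0.0978,0],"twist": [0,0,0],"claw": 1}
    - {"linear": [-0.113,-0.0978,0],"twist": [0,0,0],"claw": 1}
    - {"linear": [-0.113,-0.0978,0],"twist": [0,0,0],"claw": 1}
    - {"linear": [-0.113,-0.0978,0],"twist": [0,0,0],"claw": 1}
    - {"linear": [-0.113,-0.0978,0],"twist": [0,0,0],"claw": 1}
    - {"linear": [-0.113,-0.0978,0],"twist": [0,0,0],"claw": 1}
    - {"linear": [-0.113,-0.0978,0],"twist": [0,0,0],"claw": 1}

```text
time_s: 28.82
eef_pos: [467.3, -243.3, 131.1]
ee_rot: [[-0.356, 0.935, 0.0], [0.935, 0.356, -0.0], [-0.0, 0.0, -1.0]]
wrist_force: [1.3, -0.8, -0.7]
finger_gap: 0.508
grip_force: 62.9
```

Emit:
move_arm:
  rows:
    - {"linear": [0,0,0],"twist": [0,0,0.0609],"claw": 1}
    - {"linear": [0,0,0],"twist": [0,0,0.0609],"claw": 1}
    - {"linear": [0,0,0],"twist": [0,0,0.0609],"claw": 1}
    - {"linear": [0,0,0],"twist": [0,0,0.0609],"claw": 1}
    - {"linear": [0,0,0],"twist": [0,0,0.0609],"claw": 1}
    - {"linear": [0,0,0],"twist": [0,0,0.0609],"claw": 1}
    - {"linear": [0,0,0],"twist": [0,0,0.0609],"claw": 1}
    - {"linear": [0,0,0.06],"twist": [0,0,0],"claw": 1}
    - {"linear": [0,0,0.06],"twist": [0,0,0],"claw": 1}
    - {"linear": [0,0,0],"twist": [0,0,0],"claw": 1}
    - {"linear": [0,0,0],"twist": [0,0,0],"claw": 1}
    - {"linear": [0,0,0],"twist": [0,0,0],"claw": 1}
    - {"linear": [0,0,0],"twist": [0,0,0],"claw": 1}
    - {"linear": [0,0,0],"twist": [0,0,0],"claw": 1}
    - {"linear": [0,0,0],"twist": [0,0,0],"claw": 1}
    - {"linear": [0,0,0],"twist": [0,0,0],"claw": 1}
    - {"linear": [0,0,0],"twist": [0,0,0],"claw": 1}

```text
time_s: 30.23
eef_pos: [468.6, -241.9, 101.7]
ee_rot: [[0.47, 0.883, 0.001], [0.883, -0.47, -0.001], [-0.0, 0.001, -1.0]]
wrist_force: [-1.1, 0.4, -0.4]
finger_gap: 0.502
grip_force: 62.8
```

```bash
python3 w.py w12 tier_small 468 -242 118;  python3 -c "
from h import *
plan(467.5,-242.3,54.3,-28)
# far edges of held/medium/large in the picture
c=manip.camera_info('wrist'); s=manip.state(); R=s['ee_rot']; p=s['eef_pos']
for l in ('tier_medium','tier_large','tier_small'):
    for d in manip.cut_out(l,'wrist'):
        v,u=np.nonzero(d['mask']); print(l,round(d['conf'],2),u.min(),u.max(),v.min(),v.max(),d['mask'].sum())
im=cv2.cvtColor(manip.grab_frame('wrist'),cv2.COLOR_RGB2GRAY).astype(int)
print(im[60:190:2,277].tolist()); print(im[165,220:340:2].tolist())
"
```

```text
tier_small [ 469.1 -242.8  -28. ] iou 0.879 conf 0.91 box 221 334 186 353
t 30.33 pos [ 468.5 -241.9  101.5] ya -28.0 gap 0.505 F [ 0.8  0.7 -1.1]
 lin [-0.0034 -0.0028  0.1886] rows 1.1 | rz -0.0 rows 0.0 tilt [ 0.0003  0.0001 -0.    ]
tier_large 0.75 231 324 120 147 2208
tier_small 0.91 221 334 186 353 16669
[155, 150, 152, 153, 152, 153, 154, 151, 156, 156, 152, 150, 136, 138, 134, 139, 147, 145, 144, 151, 148, 147, 147, 119, 31, 23, 22, 31, 17, 21, 52, 99, 95, 96, 95, 94, 99, 97, 94, 98, 99, 96, 93, 79, 119, 122, 120, 121, 124, 119, 121, 124, 118, 117, 86, 78, 105, 120, 121, 122, 116, 116, 115, 109, 115]
[155, 157, 104, 29, 27, 33, 82, 110, 111, 112, 113, 119, 120, 123, 120, 121, 119, 120, 120, 120, 119, 116, 116, 112, 115, 113, 112, 115, 119, 125, 125, 117, 122, 117, 110, 111, 106, 108, 111, 103, 108, 105, 105, 102, 104, 107, 101, 103, 110, 102, 74, 42, 19, 51, 98, 95, 96, 93, 95, 98]
```

Emit:
move_arm:
  rows:
    - {"linear": [-0.0025,-0.0025,0.06],"twist": [0,0,0],"claw": 1}
    - {"linear": [0,0,0.06],"twist": [0,0,0],"claw": 1}
    - {"linear": [0,0,0.04],"twist": [0,0,0],"claw": 1}
    - {"linear": [0,0,0.018],"twist": [0,0,0],"claw": 1}
    - {"linear": [0,0,0],"twist": [0,0,0],"claw": 1}
    - {"linear": [0,0,0],"twist": [0,0,0],"claw": 1}
    - {"linear": [0,0,0],"twist": [0,0,0],"claw": 1}
    - {"linear": [0,0,0],"twist": [0,0,0],"claw": 1}
    - {"linear": [0,0,0],"twist": [0,0,0],"claw": 1}
    - {"linear": [0,0,0.006],"twist": [0,0,0],"claw": 1}
    - {"linear": [0,0,0],"twist": [0,0,0],"claw": 1}
    - {"linear": [0,0,0],"twist": [0,0,0],"claw": 1}
    - {"linear": [0,0,0],"twist": [0,0,0],"claw": 1}

```text
time_s: 31.62
eef_pos: [467.6, -242.1, 55.3]
ee_rot: [[0.47, 0.883, 0.0], [0.883, -0.47, -0.0], [-0.0, 0.0, -1.0]]
wrist_force: [-1.1, 0.6, -1.7]
finger_gap: 0.503
grip_force: 62.9
```

Emit:
move_arm:
  rows:
    - {"linear": [0,0,0.008],"twist": [0,0,0],"claw": 1}
    - {"linear": [0,0,0],"twist": [0,0,0],"claw": 1}
    - {"linear": [0,0,0],"twist": [0,0,0],"claw": 1}
    - {"linear": [0,0,0],"twist": [0,0,0],"claw": 1}

```text
time_s: 31.95
eef_pos: [468.0, -242.4, 54.2]
ee_rot: [[0.47, 0.883, 0.001], [0.883, -0.47, -0.001], [-0.0, 0.002, -1.0]]
wrist_force: [-0.8, 1.7, 5.6]
finger_gap: 0.502
grip_force: 63.6
```

Emit:
move_arm:
  rows:
    - {"linear": [0,0,-0.005],"twist": [0,0,0],"claw": 1}
    - {"linear": [0,0,0],"twist": [0,0,0],"claw": 1}
    - {"linear": [0,0,0],"twist": [0,0,0],"claw": 0.4}
    - {"linear": [0,0,0],"twist": [0,0,0],"claw": 0.1}
    - {"linear": [0,0,0],"twist": [0,0,0],"claw": 0}
    - {"linear": [0,0,0],"twist": [0,0,0],"claw": 0}
    - {"linear": [0,0,0],"twist": [0,0,0],"claw": 0}
    - {"linear": [0,0,-0.04],"twist": [0,0,0],"claw": 0}
    - {"linear": [0,0,-0.08],"twist": [0,0,0],"claw": 0}
    - {"linear": [0,0,-0.12],"twist": [0,0,0],"claw": 0}
    - {"linear": [0,0,-0.14],"twist": [0,0,0],"claw": 0}
    - {"linear": [0,0,-0.08],"twist": [0,0,0],"claw": 0}
    - {"linear": [0,0,-0.04],"twist": [0,0,0],"claw": 0}
    - {"linear": [0,0,0],"twist": [0,0,0],"claw": 0}
    - {"linear": [0,0,0],"twist": [0,0,0],"claw": 0}
    - {"linear": [0,0,0],"twist": [0,0,0],"claw": 0}
    - {"linear": [0,0,0],"twist": [0,0,0],"claw": 0}
    - {"linear": [0,0,0],"twist": [0,0,0],"claw": 0}
    - {"linear": [0,0,0],"twist": [0,0,0],"claw": 0}

```text
time_s: 33.53
eef_pos: [467.0, -241.7, 178.1]
ee_rot: [[0.47, 0.883, -0.002], [0.883, -0.47, 0.001], [0.0, -0.002, -1.0]]
wrist_force: [0.2, 0.5, 0.4]
finger_gap: 1.003
grip_force: 0.0
```

```bash
python3 w.py w13 tier_small 468 -242 72 tier_medium 468 -242 38;  python3 -c "
from h import *
plan(645,6,181,23)"
```

```text
tier_small [ 468.9 -242.8  -28. ] iou 0.931 conf 0.55 box 250 307 155 247
tier_medium [ 468.9 -242.6  -28. ] iou 0.243 conf 0.66 box 246 310 135 245
t 33.68 pos [ 467.4 -242.   179.1] ya -28.0 gap 1.001 F [ 0.5  0.3 -0.5]
 lin [ 1.2093  0.1613 -0.0079] rows 7.3 | rz -0.4451 rows 7.1 tilt [-0.0003  0.      0.    ]
```

The small tier is within 0.2 mm of the medium tier's centre. Next is the frog; in w7 its eye line ran at about 27°, which matches the box fits.

Emit:
move_arm:
  rows:
    - {"linear": [0.135,0.018,-0.001],"twist": [0,0,0],"claw": 0}
    - {"linear": [0.135,0.018,-0.001],"twist": [0,0,0],"claw": 0}
    - {"linear": [0.135,0.018,-0.001],"twist": [0,0,0],"claw": 0}
    - {"linear": [0.135,0.018,-0.001],"twist": [0,0,0],"claw": 0}
    - {"linear": [0.135,0.018,-0.001],"twist": [0,0,0],"claw": 0}
    - {"linear": [0.135,0.018,-0.001],"twist": [0,0,0],"claw": 0}
    - {"linear": [0.135,0.018,-0.001],"twist": [0,0,0],"claw": 0}
    - {"linear": [0.135,0.018,-0.001],"twist": [0,0,0],"claw": 0}
    - {"linear": [0.135,0.018,-0.001],"twist": [0,0,0],"claw": 0}

```text
time_s: 34.43
eef_pos: [646.7, 8.6, 181.7]
ee_rot: [[0.469, 0.883, 0.0], [0.883, -0.469, -0.0], [-0.0, 0.0, -1.0]]
wrist_force: [-0.2, 0.2, 0.0]
finger_gap: 1.0
grip_force: 0.0
```

Emit:
move_arm:
  rows:
    - {"linear": [0,0,0.03],"twist": [0,0,-0.06],"claw": 0}
    - {"linear": [0,0,0.04],"twist": [0,0,-0.06],"claw": 0}
    - {"linear": [0,0,0.04],"twist": [0,0,-0.06],"claw": 0}
    - {"linear": [0,0,0.04],"twist": [0,0,-0.06],"claw": 0}
    - {"linear": [0,0,0.04],"twist": [0,0,-0.06],"claw": 0}
    - {"linear": [0,0,0.03],"twist": [0,0,-0.06],"claw": 0}
    - {"linear": [0,0,0],"twist": [0,0,-0.06],"claw": 0}
    - {"linear": [0,0,0],"twist": [0,0,-0.06],"claw": 0}
    - {"linear": [0,0,0],"twist": [0,0,0],"claw": 0}
    - {"linear": [0,0,0],"twist": [0,0,0],"claw": 0}
    - {"linear": [0,0,0],"twist": [0,0,0],"claw": 0}
    - {"linear": [0,0,0],"twist": [0,0,0],"claw": 0}
    - {"linear": [0,0,0],"twist": [0,0,0],"claw": 0}

```text
time_s: 35.52
eef_pos: [646.1, 7.1, 127.0]
ee_rot: [[-0.453, 0.892, 0.001], [0.892, 0.453, -0.0], [-0.001, 0.0, -1.0]]
wrist_force: [0.3, -0.1, -0.1]
finger_gap: 1.001
grip_force: 0.0
```

```bash
python3 - <<'E'
from h import *
s=manip.state();im=manip.grab_frame("wrist")[:,:,::-1].copy(); c=manip.camera_info("wrist")
n=proj([645,6,20],c)[0]
for d in manip.cut_out("frog","wrist"):
    print(d["conf"],d["uv"])
    if np.hypot(*(d["uv"]-n))<90: print(*fit("frog",d["mask"],c)); m=d["mask"]; break
g=cv2.minAreaRect(np.argwhere(m)[:,::-1].astype(np.float32)); print(g)
for d in manip.place_of("frog","wrist")[:2]: print("origin",back(d["uv"],c,0).round(1),d["conf"])
plan(645,6,-16,27)
x,y=[int(k) for k in n]; cv2.imwrite("pics/f.png",cv2.resize(im[max(0,y-90):y+110,max(0,x-130):x+130],None,fx=3,fy=3))
E
```

```text
0.75 [274.8, 196.0]
[645.1   7.7 -63.1] 0.894
((276.0, 194.0), (52.0, 40.0), 90.0)
origin [645.4   4.9   0. ] 0.96
t 35.67 pos [646.    7.1 126.9] ya 27.0 gap 0.998 F [-0.5  0.3 -0.1]
 lin [-0.0016 -0.0058  0.5716] rows 3.4 | rz -0.0003 rows 0.0 tilt [0.0002 0.0002 0.    ]
```

View pics/f.png

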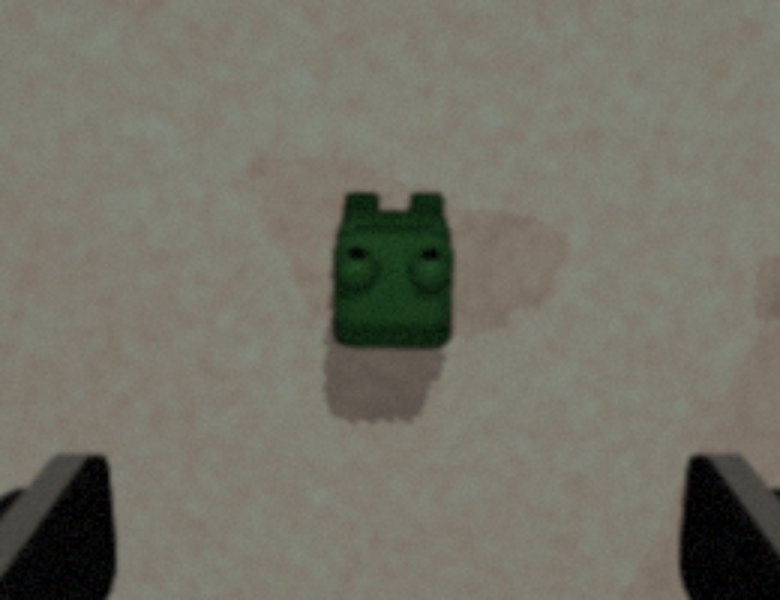

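The frog sits squarely between the pads and faces tool +x (eyes and feet toward the top of the crop). I descend and grip.

Emit:
move_arm:
  rows:
    - {"linear": [-0.001,-0.0045,0.1],"twist": [0,0,0],"claw": 0}
    - {"linear": [0,0,0.14],"twist": [0,0,0],"claw": 0}
    - {"linear": [0,0,0.14],"twist": [0,0,0],"claw": 0}
    - {"linear": [0,0,0.1],"twist": [0,0,0],"claw": 0}
    - {"linear": [0,0,0.06],"twist": [0,0,0],"claw": 0}
    - {"linear": [0,0,0.04],"twist": [0,0,0],"claw": 0}
    - {"linear": [0,0,0.004],"twist": [0,0,0],"claw": 0}
    - {"linear": [0,0,0],"twist": [0,0,0],"claw": 0}
    - {"linear": [0,0,0],"twist": [0,0,0],"claw": 0}
    - {"linear": [0,0,0],"twist": [0,0,0],"claw": 0}
    - {"linear": [0,0,0],"twist": [0,0,0],"claw": 0.4}
    - {"linear": [0,0,0],"twist": [0,0,0],"claw": 0.5}
    - {"linear": [0,0,0],"twist": [0,0,0],"claw": 0.6}
    - {"linear": [0,0,0],"twist": [0,0,0],"claw": 0.8}
    - {"linear": [0,0,0],"twist": [0,0,0],"claw": 1}
    - {"linear": [0,0,0],"twist": [0,0,0],"claw": 1}
    - {"linear": [0,0,0],"twist": [0,0,0],"claw": 1}
    - {"linear": [0,0,0],"twist": [0,0,0],"claw": 1}
    - {"linear": [0,0,0],"twist": [0,0,0],"claw": 1}

```text
time_s: 37.25
eef_pos: [645.6, 6.2, -18.6]
ee_rot: [[-0.454, 0.891, 0.001], [0.891, 0.454, -0.0], [-0.001, 0.001, -1.0]]
wrist_force: [0.7, 0.4, 3.1]
finger_gap: 0.386
grip_force: 61.0
```

Emit:
move_arm:
  rows:
    - {"linear": [0,0,-0.03],"twist": [0,0,0],"claw": 1}
    - {"linear": [0,0,-0.08],"twist": [0,0,0],"claw": 1}
    - {"linear": [0,0,-0.14],"twist": [0,0,0],"claw": 1}
    - {"linear": [0,0,-0.15],"twist": [0,0,0],"claw": 1}
    - {"linear": [0,0,-0.15],"twist": [0,0,0],"claw": 1}
    - {"linear": [0,0,-0.12],"twist": [0,0,0],"claw": 1}
    - {"linear": [0,0,-0.08],"twist": [0,0,0],"claw": 1}
    - {"linear": [0,0,0],"twist": [0,0,0],"claw": 1}
    - {"linear": [0,0,0],"twist": [0,0,0],"claw": 1}
    - {"linear": [0,0,0],"twist": [0,0,0],"claw": 1}
    - {"linear": [0,0,0],"twist": [0,0,0],"claw": 1}
    - {"linear": [0,0,0],"twist": [0,0,0],"claw": 1}

```text
time_s: 38.25
eef_pos: [643.8, 6.4, 165.3]
ee_rot: [[-0.454, 0.891, -0.005], [0.891, 0.454, 0.0], [0.002, -0.004, -1.0]]
wrist_force: [-0.3, 0.9, -0.9]
finger_gap: 0.387
grip_force: 60.5
```

```bash
python3 - <<'E'
from h import *
s=manip.state(); manip.grab_frame("wrist"); c=manip.camera_info("wrist"); R=s["ee_rot"];p=s["eef_pos"]
b=19
for d in manip.cut_out("frog","wrist")[:1]:
    m=d["mask"]; f=fit("frog",m,c,p[2]+b); print(f,"tool",(R.T@(np.array([*f[0][:2],p[2]])-p)).round(1)); v,u=np.nonzero(m); print(u.min(),u.max(),v.min(),v.max())
for d in manip.place_of("frog","wrist")[:1]: q=back(d["uv"],c,p[2]+b); print("origin tool",(R.T@(q-p)).round(1),d["conf"])
plan(468,-242.3,165,-28)
E
```

```text
(array([643.6,   9. , -51.9]), np.float64(0.73)) tool [2.4 1.  0. ]
237 318 216 320
origin tool [ -3.4   0.5 -19. ] 0.95
t 38.4 pos [644.5   6.4 166.8] ya 27.0 gap 0.39 F [-0.5  0.2 -1.3]
 lin [-0.5658 -1.0806  0.0089] rows 7.3 | rz 0.4799 rows 7.7 tilt [-0.001  -0.0005 -0.    ]
```

Emit:
move_arm:
  rows:
    - {"linear": [-0.0629,-0.12,0],"twist": [0,0,0],"claw": 1}
    - {"linear": [-0.0629,-0.12,0],"twist": [0,0,0],"claw": 1}
    - {"linear": [-0.0629,-0.12,0],"twist": [0,0,0],"claw": 1}
    - {"linear": [-0.0629,-0.12,0],"twist": [0,0,0],"claw": 1}
    - {"linear": [-0.0629,-0.12,0],"twist": [0,0,0],"claw": 1}
    - {"linear": [-0.0629,-0.12,0],"twist": [0,0,0],"claw": 1}
    - {"linear": [-0.0629,-0.12,0],"twist": [0,0,0],"claw": 1}
    - {"linear": [-0.0629,-0.12,0],"twist": [0,0,0],"claw": 1}
    - {"linear": [-0.0629,-0.12,0],"twist": [0,0,0],"claw": 1}

```text
time_s: 39.15
eef_pos: [467.5, -243.4, 168.2]
ee_rot: [[-0.454, 0.891, 0.0], [0.891, 0.454, -0.0], [-0.0, 0.0, -1.0]]
wrist_force: [-0.2, -0.3, 0.0]
finger_gap: 0.392
grip_force: 60.6
```

Emit:
move_arm:
  rows:
    - {"linear": [0,0,0],"twist": [0,0,0.06],"claw": 1}
    - {"linear": [0,0,0],"twist": [0,0,0.06],"claw": 1}
    - {"linear": [0,0,0],"twist": [0,0,0.06],"claw": 1}
    - {"linear": [0,0,0],"twist": [0,0,0.06],"claw": 1}
    - {"linear": [0,0,0],"twist": [0,0,0.06],"claw": 1}
    - {"linear": [0,0,0],"twist": [0,0,0.06],"claw": 1}
    - {"linear": [0,0,0],"twist": [0,0,0.06],"claw": 1}
    - {"linear": [0,0,0],"twist": [0,0,0.06],"claw": 1}
    - {"linear": [0,0,0.06],"twist": [0,0,0],"claw": 1}
    - {"linear": [0,0,0.06],"twist": [0,0,0],"claw": 1}
    - {"linear": [0,0,0],"twist": [0,0,0],"claw": 1}
    - {"linear": [0,0,0],"twist": [0,0,0],"claw": 1}
    - {"linear": [0,0,0],"twist": [0,0,0],"claw": 1}
    - {"linear": [0,0,0],"twist": [0,0,0],"claw": 1}
    - {"linear": [0,0,0],"twist": [0,0,0],"claw": 1}
    - {"linear": [0,0,0],"twist": [0,0,0],"claw": 1}
    - {"linear": [0,0,0],"twist": [0,0,0],"claw": 1}
    - {"linear": [0,0,0],"twist": [0,0,0],"claw": 1}

```text
time_s: 40.65
eef_pos: [468.9, -242.4, 138.7]
ee_rot: [[0.47, 0.883, 0.001], [0.883, -0.47, -0.001], [-0.0, 0.001, -1.0]]
wrist_force: [-0.6, -0.3, -1.6]
finger_gap: 0.393
grip_force: 60.6
```

```bash
python3 - <<'E'
from h import *
plan(467.9,-242.6,87.4,-28)
E
```

```text
t 40.65 pos [ 468.9 -242.4  138.7] ya -28.0 gap 0.393 F [-0.6 -0.3 -1.6]
 lin [-0.0026 -0.0034  0.2051] rows 1.2 | rz -0.0 rows 0.0 tilt [0.0005 0.0001 0.    ]
```

Emit:
move_arm:
  rows:
    - {"linear": [-0.0025,-0.003,0.06],"twist": [0,0,0],"claw": 1}
    - {"linear": [0,0,0.06],"twist": [0,0,0],"claw": 1}
    - {"linear": [0,0,0.05],"twist": [0,0,0],"claw": 1}
    - {"linear": [0,0,0.024],"twist": [0,0,0],"claw": 1}
    - {"linear": [0,0,0],"twist": [0,0,0],"claw": 1}
    - {"linear": [0,0,0],"twist": [0,0,0],"claw": 1}
    - {"linear": [0,0,0],"twist": [0,0,0],"claw": 1}
    - {"linear": [0,0,0],"twist": [0,0,0],"claw": 1}
    - {"linear": [0,0,0],"twist": [0,0,0],"claw": 1}
    - {"linear": [0,0,0],"twist": [0,0,0],"claw": 1}
    - {"linear": [0,0,0.006],"twist": [0,0,0],"claw": 1}
    - {"linear": [0,0,0],"twist": [0,0,0],"claw": 1}
    - {"linear": [0,0,0],"twist": [0,0,0],"claw": 1}
    - {"linear": [0,0,0],"twist": [0,0,0],"claw": 1}

```text
time_s: 41.82
eef_pos: [467.8, -242.5, 88.3]
ee_rot: [[0.47, 0.883, 0.0], [0.883, -0.47, -0.0], [-0.0, 0.0, -1.0]]
wrist_force: [-0.0, -0.3, -0.7]
finger_gap: 0.393
grip_force: 60.6
```

Emit:
move_arm:
  rows:
    - {"linear": [0,0,0.008],"twist": [0,0,0],"claw": 1}
    - {"linear": [0,0,0],"twist": [0,0,0],"claw": 1}
    - {"linear": [0,0,0],"twist": [0,0,0],"claw": 1}
    - {"linear": [0,0,0],"twist": [0,0,0],"claw": 1}

```text
time_s: 42.15
eef_pos: [468.2, -242.8, 87.3]
ee_rot: [[0.47, 0.883, 0.001], [0.883, -0.47, -0.001], [-0.0, 0.002, -1.0]]
wrist_force: [-1.0, 0.6, 5.5]
finger_gap: 0.387
grip_force: 61.2
```

Contact came at 87.3, as predicted. I release, opening slowly, and rise.

Emit:
move_arm:
  rows:
    - {"linear": [0,0,-0.004],"twist": [0,0,0],"claw": 1}
    - {"linear": [0,0,0],"twist": [0,0,0],"claw": 1}
    - {"linear": [0,0,0],"twist": [0,0,0],"claw": 0.5}
    - {"linear": [0,0,0],"twist": [0,0,0],"claw": 0.3}
    - {"linear": [0,0,0],"twist": [0,0,0],"claw": 0}
    - {"linear": [0,0,0],"twist": [0,0,0],"claw": 0}
    - {"linear": [0,0,0],"twist": [0,0,0],"claw": 0}
    - {"linear": [0,0,0],"twist": [0,0,0],"claw": 0}
    - {"linear": [0,0,-0.04],"twist": [0,0,0],"claw": 0}
    - {"linear": [0,0,-0.08],"twist": [0,0,0],"claw": 0}
    - {"linear": [0,0,-0.12],"twist": [0,0,0],"claw": 0}
    - {"linear": [0,0,-0.12],"twist": [0,0,0],"claw": 0}
    - {"linear": [0,0,-0.08],"twist": [0,0,0],"claw": 0}
    - {"linear": [0,0,0],"twist": [0,0,0],"claw": 0}
    - {"linear": [0,0,0],"twist": [0,0,0],"claw": 0}
    - {"linear": [0,0,0],"twist": [0,0,0],"claw": 0}
    - {"linear": [0,0,0],"twist": [0,0,0],"claw": 0}
    - {"linear": [0,0,0],"twist": [0,0,0],"claw": 0}
    - {"linear": [0,0,0],"twist": [0,0,0],"claw": 0}

```text
time_s: 43.73
eef_pos: [467.2, -242.2, 195.9]
ee_rot: [[0.47, 0.883, -0.002], [0.883, -0.47, 0.001], [0.0, -0.002, -1.0]]
wrist_force: [-0.4, -0.7, -0.2]
finger_gap: 0.996
grip_force: 0.0
```

```bash
python3 w.py w14 tier_small 468 -242 72 frog 468 -242 106; python3 - <<'E'
from h import *
manip.grab_frame("scene"); c=manip.camera_info("scene"); T=np.array(c["T"])
for l,z in (("frog",106),("tier_small",72),("tier_medium",38),("tier_large",4)):
    n=proj([468,-242.4,z+20],c)[0]
    print(l,"expected",n.round(),[(np.round(d["uv"]),round(d["conf"],2)) for d in manip.find_in(l,"scene")][:3])
manip.grab_frame("wrist"); c=manip.camera_info("wrist"); s=manip.state()
for d in manip.place_of("frog","wrist")[:1]: print("origin",back(d["uv"],c,106).round(1),d["conf"])
print(s["time_s"],s["eef_pos"],s["wrist_force"])
E
```

```text
tier_small [ 468.6 -242.4  -28.6] iou 0.379 conf 0.66 box 251 305 151 240
frog [ 470.1 -241.4   58.7] iou 0.85 conf 0.83 box 255 302 175 235
frog expected [167. 176.] [(array([166., 178.]), 0.76)]
tier_small expected [169. 187.] [(array([172., 190.]), 0.81)]
tier_medium expected [172. 197.] [(array([175., 202.]), 0.86)]
tier_large expected [174. 207.] [(array([176., 214.]), 0.84), (array([267., 289.]), 0.82), (array([155., 318.]), 0.55)]
origin [ 467.2 -244.9  106. ] 0.64
44.1833 [ 467.8023359  -242.53924431  197.35797861] [-0.17641682 -0.46309569 -0.51333965]
```

```bash
python3 -c "
from workcell import manip
print(manip.close_job())"
```

```text
the job is handed in; nothing more can be done
None
```

The stand is rebuilt on the blue mat with the frog sitting on top, and the job is handed in at 44 s: each piece measured within about 2 mm of centre and 0.2° of square (the frog's fit was rougher), and the cup, tongs and pick were never touched; early on, the shut fingers pressed on the large tier's top at about 10 N without shifting it.

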